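# Seat and clamp a seat post collar in the toggle fixture

## Task

With gentle finger pressure, slide the aluminium seat post clamp along the channel until it is firmly home against the brass stop screw, and keep it pressed there for a moment. Then push the red toggle handle down past its dead point so that it stays over by itself and the rubber pad holds the part tight against the stop, without forcing either of them (some 5 to 15 N is plenty). Let go and leave everything else where it is.

Things in the scene. Friction and masses are not known exactly. Their poses are not given: they have to be found in the camera images.
- fixture: Fixed wooden base board 360 x 150 x 12 mm with an aluminium channel and a steel toggle clamp. Origin on the table under the clamping place; +x is the way the collar is pushed, z up; the board spans x -120..+240 mm. The clamp's plates stand at x +60..+144, 73 mm high; open, its arm and pad rise to 120 mm at x +15..+80. Above the channel, at x below +10, the space is free.
- bed: Aluminium channel on the board, fixed: 152 x 58 mm, axes as the fixture's, x -100..+52 mm, centre line y = 0. Origin 10 mm below the channel floor; two side rails 6 mm higher than the floor, 45 mm apart inside. Shimmed differently each time (origin 10.0 to 11.5 mm above the table), which changes how hard the toggle clamp bites.
- channel_end (a point): Middle of the channel floor at its far end, 52 mm beyond the bed's origin; axes as the fixture's. A blue stop block (12 x 30 x 20 mm) with a brass stop screw stands before it. The screw's flat tip (12 mm diameter, 10 mm above the floor, facing -x) lies 20 to 44 mm before this point, set differently each time and not reported: see or feel for it. The collar is home when its ring bears on the tip. Rigid.
- collar: Aluminium seat post clamp, loose in the channel: ring 40 mm outside, 31 inside, 18 high, 48 to 84 g, with a split lug (16 mm wide, 16 high) whose flat end lies 30 mm from the ring's centre on the -x side, towards the pusher. Origin: centre of the ring's underside; z up, x along the channel (yaw within 0.12 rad). Starts 28 to 80 mm short of the stop.
- toggle_handle (a joint): Clamp handle, rad: 0 = open (1.0 rad above level), 1.0 = at its rigid end stop (level, along fixture +x). Starts at 0 to 0.12; stays where left while nothing is clamped. The sprung pad meets the collar at 0.64 to 0.68; then the effort at the grip rises from about 2 N to 6 to 12 N near 0.8 and falls to the dead point at 0.91, beyond which the handle snaps to 1.0 and stays.
- handle_pivot (a point): Hinge axis of the handle (along fixture y), fixed, 64 mm above the table, at x = +129 mm of the fixture; axes as the fixture's.
- handle_grip (a point): Point on the axis of the red round handle grip (20 mm diameter, 60 mm long), 75 mm from the hinge axis; the grip spans 45 to 105 mm from that axis; open, its end stands 160 mm above the table. Moves with the handle in the fixture's x-z plane; at joint q the handle points 1.0 - q rad above fixture +x.
- pad: Black rubber-faced crossbar pad (18 x 48 mm) under the clamp arm's end, sprung by up to 9 mm; closed, it lies over the clamping place 70 mm before the arm's hinge and presses down on the ring. Origin at the arm's hinge (x = +75 mm of the fixture, 42 mm up), not at the pad's face.
- pedal_wrench: Stainless pedal wrench, 290 mm long, lying on the shelf; leave alone. Origin under its middle.
- tire_lever0: Yellow tyre lever, 115 mm, lying; leave alone. Origin under its middle.
- tire_lever1: The other yellow tyre lever, the same; leave alone.
- jar: Glass jar with screw lid, 72 mm diameter, 90 mm high; leave alone. Origin under its base.
- oiler: White plastic bottle, 38 mm diameter, 110 mm high; leave alone. Origin under its base.
- bell: Brass bicycle bell, 54 mm diameter, 31 mm high; leave alone. Origin under its base.
- spare_collar: Small black ring, 34 mm diameter, 13 mm high, standing on the fixture's board beside the channel on the fixture's -y side, its centre 54 mm from the channel's middle; leave alone. Origin under its base.
Not all that is in view belongs to the job. Of the things that look like the collar, the smaller one is meant.

How it is judged:
By the outcome, as a careful person would: the job done as asked, in the order asked, and still so for the second after the job is handed in, with the robot touching nothing.
It also fails if it takes over 69 s, if anything falls off the work surface, if the arm or the gripper's body presses on something with over 40 N, if the wrist force passes 120 N, or if a joint passes its speed limit or range.

## Robot

A 6-joint arm with a two-finger parallel gripper is mounted at the origin on the work surface. World frame = base frame: x ahead of the robot, y to its left, z up, the work surface at z = 0. Lengths are in m, angles in degrees, forces in N, time in s.
With the tool pointing down it reaches from about 0.325 to 0.9 m from the base axis. Payload 6.1 kg.
Tool frame: the origin (TCP) lies midway between the tips of the shut fingers; the grasp point (between the pads) lies robot.grip_point_offset behind it (robot.grip_point_offset is the distance from the TCP to the grasp point, in m); z points along the fingers, y is the direction in which the jaws open and shut (so a half turn about z gives the same grasp; the last joint's range is limited). The gripper opens to 87 mm and grips with 3 to 60 N. Pads are 19 mm wide; open, the fingers measure 117 mm over their backs; the gripper's body (75 mm by 190 mm) begins 51 mm behind the grasp point.
Start: joints at [-75.12, 12.628, 87.462, -0, 79.91, -7.225], TCP at [0.235, -0.579, 0.223] pointing down, gripper open.
Joint ranges: [-170.65, 170.65], [-52.31, 119.04], [5.05, 147.46], [-71.25, 251.25], [11.57, 151.72], [-153.62, 153.62]. Speed limits (degrees/s): [147.25, 147.25, 172.46, 180, 180, 180].

## Interface

Orientations are given as a 3x3 rotation matrix whose columns are the frame's x, y, z axes.
In Python, from workcell import robot, optics, models gives the robot as it stands.
- The arm moves only by the tool jog_arm, never from a script. Its argument "moves" is one flat list of numbers, 7 for each row, row after row: the shift along the tool's x, y, z each as a share of 0.4 m, from -1 to 1, then the turn, a rotation vector about the tool's x, y, z each as a share of 2 pi rad, from -1 to 1, then the closure, from -1 (fully open) to 1 (shut). A call has exactly 10 rows; each row is the pose to reach, as a shift and turn from the pose commanded when the call began, along the tool's axes at that moment, turning the shorter way round; what a row does not reach only later rows make up. A row lasts 1/12 s, in which the tool goes at most 41.7 mm and 7.16 degrees, less where a joint would pass 70% of its speed; a pose out of reach is approached as far as the arm can. A call with a number of a shift or a turn outside -1 to 1 is refused whole. A call with a gripper value outside its range is refused whole. The fingers move at their own pace and stop on an object; the grip force is fixed at half the most. Time passes only in rows, so rows that repeat a pose let the fingers close, or fill a call up. It gives the time, the measured TCP pose, the force and the opening at its end, in the units of the state.
- robot.get_state(): the state, without advancing time (a new reading comes with each control period).
- optics.capture(name): name is "side" or "top" or "wrist"; returns (picture, depth): 480x640x3 uint8, blue, green, red; 480x640 float32, m along the optical axis (not along the pixel's ray), 0 where there is no reading.
- optics.camera_info(name): a dict with "intrinsics" (3x3 intrinsics, pixels), "k1" (the pictures are not rectified: a ray, as slopes to the right and down, at radius r is drawn at 1 + k1 r^2 times it, then the intrinsics apply), "eye" and "orientation" of the camera in the world. Camera axes: x right, y down, z forward; pixel columns grow to the right and rows downward; lengths in m; the calibration is good to about 2 mm. A picture is of the moment at which its call begins: read the wrist's pose just before it. camera_info takes no time and is no camera call; for the wrist camera it gives the pose at the moment of the call.
- robot.hand_in(): hands the job in, once; it reports no verdict.
Trained networks look in the newest picture that a camera, given by its name, has taken for a name from the list of things; names that differ only in an ending like _2 or _b are one class to them, and where a whole thing is asked for, a point or a joint stands for the part that bears it (a point fixed in the world has none). Each returns a list of dicts, best first, with "p" (0 to 1); they miss things now and then, are a little off and sometimes report something else, mostly with a low value. They report only what shows in the picture. A call takes as long as a camera call. They do not tell look-alikes from the thing itself.
- models.outline_of(camera, target): "pixels" (480x640 bool, what is visible of it).
- models.place_of(camera, target): "position" ([x, y, z] in m, in the coordinates of the camera as it stood for that picture, good to about 4 mm: a listed point, or the origin of a listed thing).
The state is a dict: "clock": time; "joints": joint angles; "joint_velocities": joint speeds; "joint_torque": joint torques, N m; "eef_pos": TCP position; "ee_rot": TCP orientation; "wrist_force": force on the tool from outside, world axes, zero at the start; "wrist_torque": the same for the moment, N m; "gripper_width": opening from 0.0 (shut) to 1.0 (fully open).
Only numpy, scipy, OpenCV 4.12 (cv2) and the standard library are available. Lean on these libraries where they do the work, as an engineer would, in place of code of your own. Each camera call takes 0.05 s, during which the arm holds its last target.

## Working session

There is one attempt and no reset: what is moved stays moved. The work goes in short steps, Python scripts to look and compute and a tool call to move; the robot and the scene stay as the last step left them, time stands still between calls to the robot, and variables do not carry over. Pictures are saved under pics/ and viewed, and the job is handed in when it is done.

Besides the shell and the picture viewer there is one more tool, called after ">>>" as name(argument=value, ...) on one line, values as JSON. jog_arm: Moves the arm, as the interface text tells. Its arguments: {"type":"object","properties":{"moves":{"type":"array"}},"required":["moves"]}

```bash
ls; mkdir -p pics; python3 - <<'E'
from workcell import robot, optics, models
import cv2
s=robot.get_state(); print(s); print(robot.grip_point_offset)
for n in ("side","top","wrist"):
    im,d=optics.capture(n); cv2.imwrite(f"pics/{n}0.png",im); 
    ci=optics.camera_info(n); print(n,ci)
E
```

```text
pics
{'clock': 0.0, 'joints': array([-7.51229186e+01,  1.26756141e+01,  8.75256692e+01, -1.52035019e-03,
        7.99106579e+01, -7.22495197e+00]), 'joint_velocities': array([-0.03038052,  0.01411575,  0.01761313, -0.04382582, -0.00247607,
       -0.03180117]), 'joint_torque': array([ 4.63149809e-04, -4.94613898e+01, -3.87372959e+01,  7.00227264e-02,
        5.69622091e-02, -1.18144126e-04]), 'eef_pos': array([ 0.23498768, -0.57846841,  0.22143412]), 'ee_rot': array([[ 9.26513577e-01,  3.76260964e-01, -5.26864735e-04],
       [ 3.76261269e-01, -9.26511693e-01,  1.88154224e-03],
       [ 2.19804561e-04, -1.94151323e-03, -9.99998091e-01]]), 'wrist_force': array([-0.23902742, -0.55216326, -0.18125051]), 'wrist_torque': array([-0.06885188,  0.02038465, -0.00016023]), 'gripper_width': 0.9986976805396808}
0.0187
side {'intrinsics': array([[433.44750159,   0.        , 323.31424751],
       [  0.        , 433.44750159, 240.63176216],
       [  0.        ,   0.        ,   1.        ]]), 'k1': -0.06578406082483762, 'eye': array([0.29231791, 0.65581208, 0.83146219]), 'orientation': array([[-0.9
[... 283 characters left out ...]
      ,   1.        ]]), 'k1': -0.05241695088703494, 'eye': array([ 4.26672041e-01, -2.35848146e-04,  1.19514217e+00]), 'orientation': array([[-0.01838894, -0.99165137,  0.12762994],
       [-0.99964588,  0.02069083,  0.01673317],
       [-0.01923424, -0.12727704, -0.99168069]])}
wrist {'intrinsics': array([[426.67025667,   0.        , 320.51221261],
       [  0.        , 426.67025667, 245.17728166],
       [  0.        ,   0.        ,   1.        ]]), 'k1': -0.04533201736812721, 'eye': array([ 0.29500563, -0.55313372,  0.38507411]), 'orientation': array([[ 0.37599104, -0.89940585, -0.22293465],
       [-0.92662081, -0.36550435, -0.08820685],
       [-0.00214982,  0.23974087, -0.97083454]])}
```

View pics/side0.png

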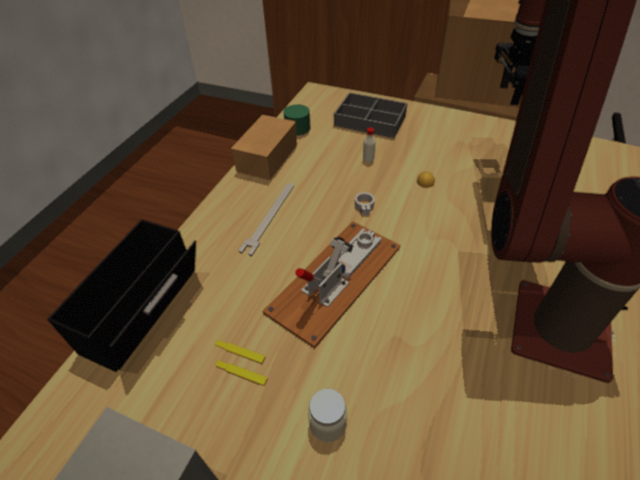

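View pics/top0.png

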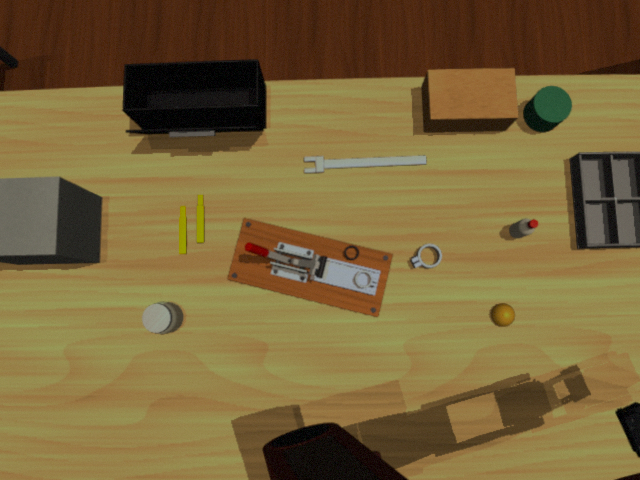

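View pics/wrist0.png

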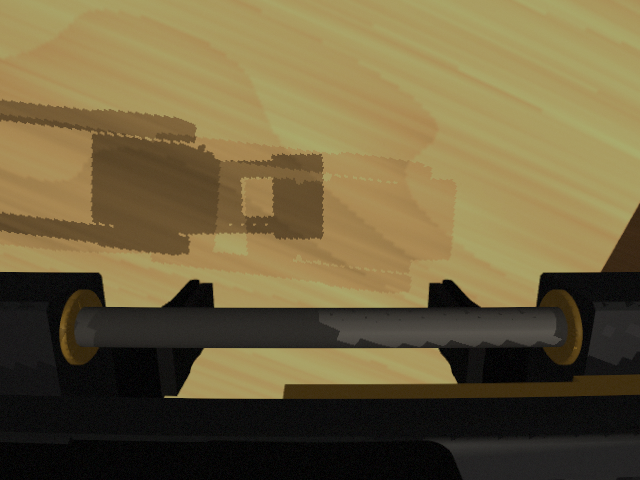

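```bash
cat > h.py <<'E'
import numpy as np, cv2
from workcell import robot, optics, models
def D(ci): return np.array([ci['k1'],0,0,0,0.])
def ray(ci,uv):
    p=cv2.undistortPoints(np.array(uv,float).reshape(-1,1,2),ci['intrinsics'],D(ci)).reshape(-1,2)
    return np.c_[p,np.ones(len(p))]@ci['orientation'].T
def onplane(ci,uv,z):
    r=ray(ci,uv); t=(z-ci['eye'][2])/r[:,2]
    return ci['eye']+r*t[:,None]
def proj(ci,P):
    R=ci['orientation']; pc=(np.array(P,float).reshape(-1,3)-ci['eye'])@R
    n=pc[:,:2]/pc[:,2:]; r2=(n**2).sum(1)
    return (n*(1+ci['k1']*r2)[:,None])@np.diag([ci['intrinsics'][0,0],ci['intrinsics'][1,1]])+ci['intrinsics'][:2,2]
def cloud(ci,d):
    v,u=np.mgrid[0:480,0:640]; p=cv2.undistortPoints(np.stack([u,v],-1).reshape(-1,1,2).astype(float),ci['intrinsics'],D(ci)).reshape(-1,2)
    pc=np.c_[p,np.ones(len(p))]*d.reshape(-1,1)
    return (ci['eye']+pc@ci['orientation'].T).reshape(480,640,3)
E
python3 - <<'E'
from h import *
for n in ("side","top"):
    im,d=optics.capture(n); ci=optics.camera_info(n)
    np.savez(f"/tmp/{n}.npz",im=im,d=d)
    for t in ("fixture","bed","collar","channel_end","handle_pivot","handle_grip","pad","toggle_handle","spare_collar"):
        try: r=models.place_of(n,t)
        except Exception as e: print(t,e); continue
        for k in r[:3]: print(n,t,round(k['p'],2),np.round(ci['eye']+ci['orientation']@np.array(k['position']),4))
    if n=="top": c=cv2.resize(im[200:330,215:455],None,fx=3.3,fy=3.3,interpolation=cv2.INTER_CUBIC)
    else: c=cv2.resize(im[175:350,250:450],None,fx=3.4,fy=3.4,interpolation=cv2.INTER_CUBIC)
    cv2.imwrite(f"pics/{n}1.png",c)
E
```

```text
side fixture 0.81 [ 0.5055 -0.0118  0.0031]
side fixture 0.21 [0.6084 0.3511 0.0018]
side bed 0.61 [ 0.5098 -0.0102  0.0096]
side collar 0.88 [ 0.5429 -0.2256 -0.0023]
side collar 0.65 [ 0.4854 -0.0743  0.0183]
side handle_pivot 0.55 [0.5397 0.1206 0.0646]
side handle_grip 0.51 [0.5516 0.1544 0.1264]
side pad 0.3 [0.55   0.1529 0.1271]
toggle_handle it knows: bed, bell, channel_end, collar, fixture, handle_grip, handle_pivot, jar, oiler, pad, pedal_wrench, spare_collar, tire_lever
side spare_collar 0.27 [ 0.5087 -0.0106  0.0027]
top fixture 0.71 [ 5.062e-01 -8.800e-03  2.000e-04]
top bed 0.68 [ 0.5113 -0.0081  0.0108]
top collar 0.77 [ 0.5409 -0.2268 -0.0006]
top collar 0.64 [ 0.4917 -0.0709  0.0231]
top channel_end 0.71 [0.5175 0.0415 0.0197]
top channel_end 0.59 [ 6.005e-01  3.544e-01 -6.000e-04]
top handle_pivot 0.96 [0.5417 0.1136 0.0619]
top handle_grip 0.87 [0.5538 0.1572 0.126 ]
top pad 0.62 [ 0.7688 -0.1066  0.0058]
toggle_handle it knows: bed, bell, channel_end, collar, fixture, handle_grip, handle_pivot, jar, oiler, pad, pedal_wrench, spare_collar, tire_lever
top spare_collar 0.4 [ 0.5523 -0.0451  0.0134]
top spare_collar 0.36 [ 0.4078  0.3847 -0.0041]
```

View pics/top1.png

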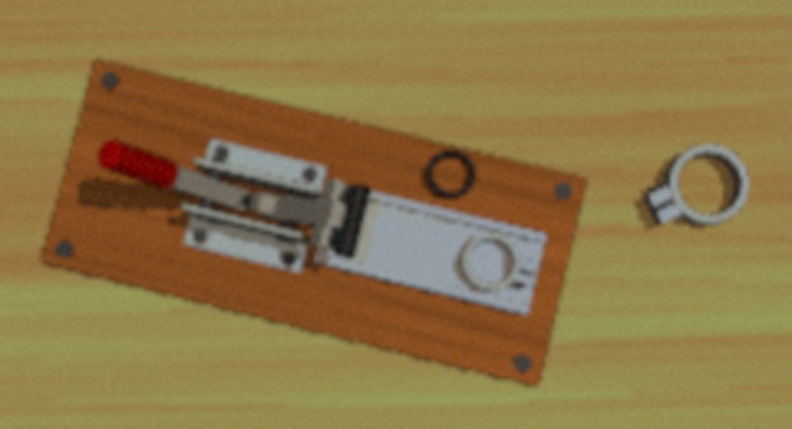

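View pics/side1.png

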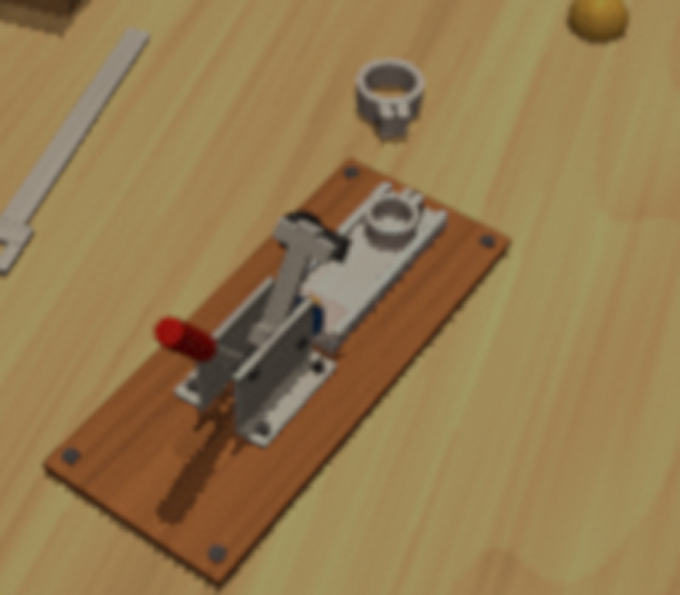

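```bash
python3 - <<'E'
from h import *
from scipy.optimize import least_squares
obj=np.array([[.24,-.075,.012],[-.12,-.075,.012],[-.12,.075,.012],[.24,.075,.012]])
px={'top':np.array([[243.8,217.6],[392.9,253.9],[378.6,316.7],[227.1,279.7]]),'side':np.array([[263.2,311.8],[352.9,222.1],[400,246.5],[314.7,347.6]])}
ci={n:optics.camera_info(n) for n in px}
def W(p,P):
    c,s=np.cos(p[2]),np.sin(p[2]); P=np.array(P,float).reshape(-1,3)
    return np.c_[p[0]+c*P[:,0]-s*P[:,1],p[1]+s*P[:,0]+c*P[:,1],P[:,2]]
for ns in (('top',),('side',),('top','side')):
    f=lambda p: np.concatenate([(proj(ci[n],W(p,obj))-px[n]).ravel() for n in ns])
    r=least_squares(f,[.5,-.01,1.3]); print(ns,r.x,np.degrees(r.x[2]),np.abs(r.fun).max())
p=r.x
for n in px:
    z=np.load(f'/tmp/{n}.npz'); C=cloud(ci[n],z['d'])
    c,s=np.cos(p[2]),np.sin(p[2]); F=C-[p[0],p[1],0]; F=np.stack([F[...,0]*c+F[...,1]*s,-F[...,0]*s+F[...,1]*c,F[...,2]],-1)
    def st(m,l): 
        q=F[m]; print(n,l,m.sum(), np.round(np.median(q,0),4) if m.sum() else '', np.round(q.min(0),4) if m.sum() else '',np.round(q.max(0),4) if m.sum() else '')
    st((abs(F[...,0]+.03)<.02)&(abs(F[...,1])<.015)&(F[...,2]<.06),'floor')
    st((F[...,0]<-.03)&(F[...,0]>-.13)&(abs(F[...,1])<.021)&(F[...,2]>.03)&(F[...,2]<.05),'ring')
    st((abs(F[...,0]-.05)<.1)&(abs(F[...,1])<.06)&(F[...,2]>.09),'arm')
    st((F[...,0]>.14)&(F[...,0]<.24)&(abs(F[...,1])<.06)&(F[...,2]>.08),'grip')
    st((F[...,0]>-.06)&(F[...,0]<.06)&(abs(F[...,1]+.054)<.02)&(F[...,2]<.05)&(F[...,2]>.018),'spare')
    st((F[...,0]>-.02)&(F[...,0]<.055)&(abs(F[...,1])<.02)&(F[...,2]<.05)&(F[...,2]>.025),'stop')
    st((F[...,0]>-.11)&(F[...,0]<.23)&(abs(abs(F[...,1])-.06)<.01)&(F[...,2]<.02),'board')
    # overlays
    im=z['im'].copy()
    big=cv2.resize(im,None,fx=4,fy=4,interpolation=cv2.INTER_CUBIC)
    def ln(P):
        q=proj(ci[n],W(p,P))*4+1.5; cv2.polylines(big,[q.astype(int)],True,(0,255,0),1)
    ln(obj); ln([[-.1,-.029,.027],[-.1,.029,.027],[.052,.029,.027],[.052,-.029,.027]])
    b=big[800:1320,860:1660] if n=='top' else big[720:1310,1010:1700]
    cv2.imwrite(f'pics/{n}2.png',b)
np.save('/tmp/fix.npy',p)
E
```

```text
('top',) [ 0.50662727 -0.00974432  1.31176969] 75.15886668915431 0.3818820678422412
('side',) [ 0.5028657  -0.00490495  1.3087177 ] 74.9840006312939 1.2694821844591502
('top', 'side') [ 0.50510223 -0.00794022  1.31128344] 75.13100700674791 1.872759167794527
top floor 232 [-0.0304  0.0001  0.0209] [-0.0498 -0.0149  0.0143] [-0.0103  0.015   0.0428]
top ring 140 [-0.0751 -0.001   0.038 ] [-0.095  -0.0209  0.03  ] [-0.046   0.0201  0.0437]
top arm 362 [ 0.0423 -0.0027  0.1049] [ 0.0245 -0.0271  0.0905] [0.15   0.0209 0.1217]
top grip 243 [ 0.1661 -0.0028  0.1331] [ 0.1404 -0.0131  0.088 ] [0.1916 0.0064 0.1605]
top spare 83 [-0.024  -0.0571  0.0246] [-0.0514 -0.0729  0.0181] [ 0.0519 -0.0398  0.0321]
top stop 16 [0.0129 0.0187 0.0263] [-0.0193 -0.0193  0.0252] [0.0527 0.02   0.0418]
top board 2482 [0.0598 0.0507 0.0126] [-0.11   -0.0699  0.0054] [0.23   0.07   0.0195]
side floor 163 [-0.0334  0.0012  0.0204] [-0.05   -0.0148  0.0172] [-0.0101  0.015   0.0403]
side ring 130 [-0.0723  0.0016  0.037 ] [-0.0969 -0.0195  0.0301] [-0.0454  0.0192  0.0408]
side arm 272 [0.0469 0.0028 0.1051] [ 0.0208 -0.0248  0.0902] [0.1482 0.0237 0.1186]
side grip 186 [0.1758 0.0047 0.1387] [ 0.1402 -0.0104  0.0823] [0.1935 0.0094 0.1566]
side spare 14 [-0.0387 -0.0567  0.0236] [-0.0437 -0.0707  0.0218] [-0.0278 -0.0445  0.028 ]
side stop 43 [0.0442 0.0097 0.0388] [ 0.0291 -0.0072  0.0256] [0.0511 0.0146 0.0432]
side board 1704 [0.0881 0.0529 0.0117] [-0.1092 -0.0699  0.0062] [0.23   0.07   0.0171]
```

View pics/top2.png

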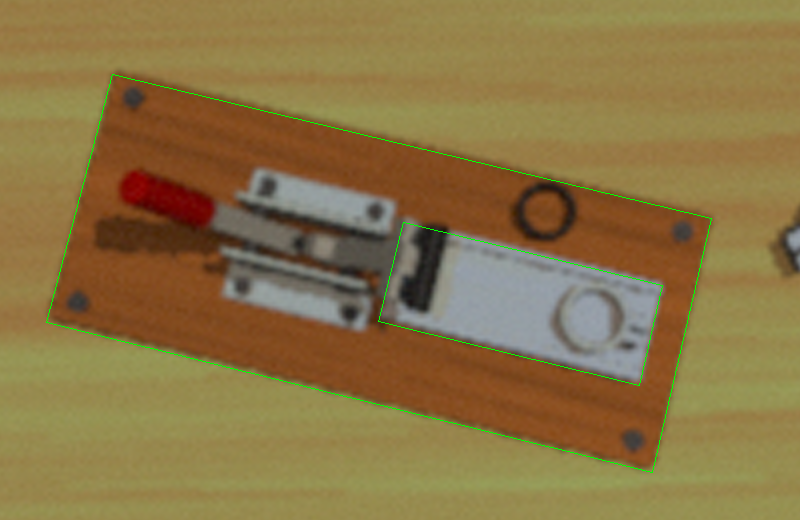

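View pics/side2.png

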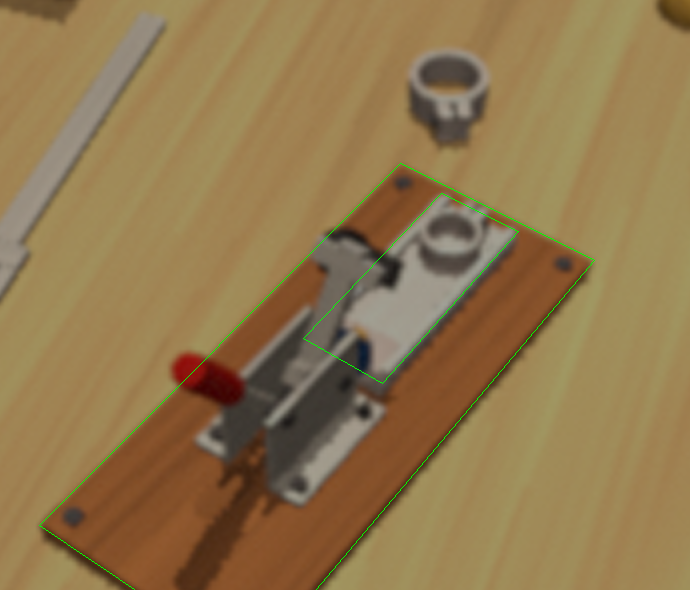

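```bash
python3 - <<'E'
from h import *
p=np.load('/tmp/fix.npy')
for n in ('side','top'):
    im=np.load(f'/tmp/{n}.npz')['im']; ci=optics.camera_info(n)
    x0,y0,w,h=(325,235,50,50) if n=='side' else (300,250,90,50)
    c=cv2.resize(im[y0:y0+h,x0:x0+w],None,fx=12 if n=='side' else 8.8,fy=12 if n=='side' else 8.8,interpolation=cv2.INTER_NEAREST)
    cv2.imwrite(f'pics/{n}3.png',cv2.convertScaleAbs(c,alpha=1.6))
    if n=='side':
        cc,s=np.cos(p[2]),np.sin(p[2])
        for v in range(250,275):
            row=[]
            for u in range(330,360):
                b,g,r=map(int,im[v,u]); row.append('B' if b>r+25 else 'y' if r>b+45 and g>b+25 else '.')
            print(v,''.join(row))
        q=np.array([[u,v] for u,v in ((340,256),(338,258),(342,258),(342,262))]); P=onplane(ci,q,.0305)-[p[0],p[1],0]
        print(np.round(np.c_[P[:,0]*cc+P[:,1]*s,-P[:,0]*s+P[:,1]*cc],4))
E
```

```text
250 yyy...........................
251 yyy...........................
252 yy............................
253 yy............................
254 yy............................
255 y.............................
256 ..............................
257 ..............................
258 ..............................
259 ..............................
260 ..............................
261 ..............................
262 ...........yyy................
263 ............yy................
264 .............y................
265 ..............................
266 .............B................
267 .............B...............y
268 .............B..............yy
269 .............B.............yyy
270 .............B............yyyy
271 .............B...........yyyyy
272 ........................yyyyyy
273 .......................yyyyyyy
274 ......................yyyyyyyy
[[ 0.0157 -0.0191]
 [ 0.0238 -0.0193]
 [ 0.0181 -0.0114]
 [ 0.0284 -0.0041]]
```

View pics/side3.png

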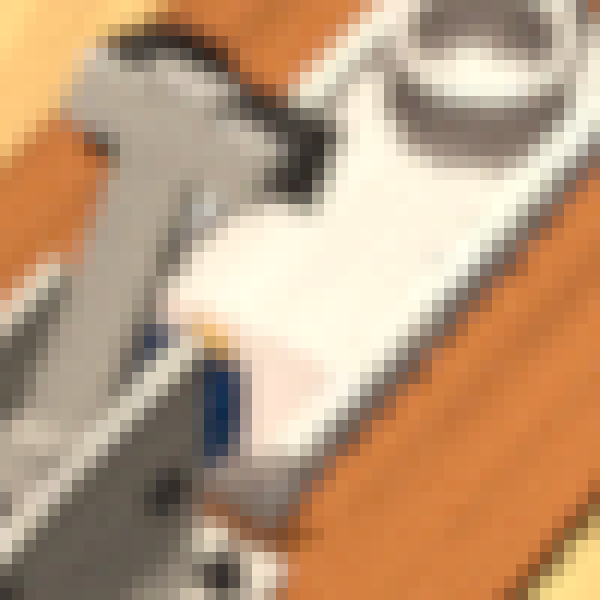

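View pics/top3.png

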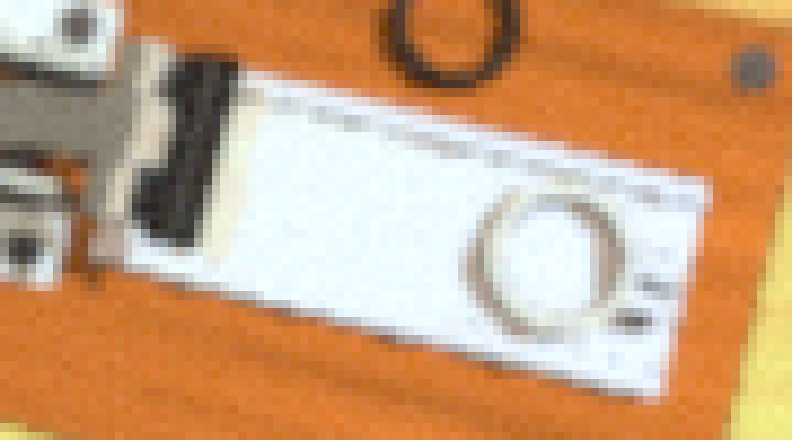

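```bash
cat > pl.py <<'E'
import numpy as np, json, os
from scipy.spatial.transform import Rotation as Ro
P=np.load('/tmp/fix.npy')
def w2f(v): 
    c,s=np.cos(P[2]),np.sin(P[2]); d=np.array(v)-[P[0],P[1],0]; return np.array([c*d[0]+s*d[1],-s*d[0]+c*d[1],d[2]])
def f2w(v):
    c,s=np.cos(P[2]),np.sin(P[2]); return np.array([P[0]+c*v[0]-s*v[1],P[1]+s*v[0]+c*v[1],v[2]])
def Rd(yaw): c,s=np.cos(yaw),np.sin(yaw); return np.array([[c,s,0],[s,-c,0],[0,0,-1.]])
def load():
    if os.path.exists('/tmp/cmd.json'):
        d=json.load(open('/tmp/cmd.json')); return np.array(d['p']),np.array(d['R'])
    return np.array([.235,-.579,.223]),Rd(np.radians(22.105))
def plan(pf,yaw=None,R=None):
    p,Rc=load(); t=f2w(pf); Rt=R if R is not None else Rd(P[2] if yaw is None else yaw)
    sh=Rc.T@(t-p)/.4; rv=Ro.from_matrix(Rc.T@Rt).as_rotvec()/(2*np.pi)
    return np.round(np.r_[sh,rv],4)
def commit(row):
    p,R=load(); row=np.array(row); p=p+R@(row[:3]*.4); R=R@Ro.from_rotvec(row[3:6]*2*np.pi).as_matrix()
    json.dump({'p':p.tolist(),'R':R.tolist()},open('/tmp/cmd.json','w')); return w2f(p)
def rep():
    from workcell import robot
    s=robot.get_state(); p,R=load(); c,sn=np.cos(P[2]),np.sin(P[2]); f=s['wrist_force']
    print('t',round(s['clock'],2),'meas F mm',np.round(w2f(s['eef_pos'])*1e3,1),'cmd F mm',np.round(w2f(p)*1e3,1),'force F',np.round([c*f[0]+sn*f[1],-sn*f[0]+c*f[1],f[2]],2),'w',round(s['gripper_width'],3),'yawerr',np.round(np.degrees(np.arctan2(s['ee_rot'][1,0],s['ee_rot'][0,0])-P[2]),2))
E
python3 -c "
from pl import *
print(plan([-.1225,0,.2]))"
```

```text
[ 0.9787 -0.8239  0.0575  0.      0.     -0.1473]
```

>>> jog_arm(moves=[0.979, -0.824, 0.0575, 0, 0, -0.1473, 1, 0.979, -0.824, 0.0575, 0, 0, -0.1473, 1, 0.979, -0.824, 0.0575, 0, 0, -0.1473, 1, 0.979, -0.824, 0.0575, 0, 0, -0.1473, 1, 0.979, -0.824, 0.0575, 0, 0, -0.1473, 1, 0.979, -0.824, 0.0575, 0, 0, -0.1473, 1, 0.979, -0.824, 0.0575, 0, 0, -0.1473, 1, 0.979, -0.824, 0.0575, 0, 0, -0.1473, 1, 0.979, -0.824, 0.0575, 0, 0, -0.1473, 1, 0.979, -0.824, 0.0575, 0, 0, -0.1473, 1])

```text
clock: 1.88
eef_pos: [0.43, -0.2091, 0.2042]
ee_rot: [[0.257, 0.967, 0.001], [0.967, -0.257, -0.001], [-0.0, 0.001, -1.0]]
wrist_force: [0.4, -0.5, 0.5]
gripper_width: 0.328
```

```bash
python3 -c "
from pl import *
k=.417/.5124
commit([.979*k,-.824*k,.0575*k,0,0,-.1473]); rep()
print(plan([-.1225,0,.2]))"
```

```text
t 1.88 meas F mm [-213.7   21.   204.2] cmd F mm [-215.3   21.2  204.3] force F [-0.38 -0.49  0.47] w 0.328 yawerr -0.0
[0.2319 0.0531 0.0107 0.     0.     0.    ]
```

>>> jog_arm(moves=[0.1, 0.025, 0.005, 0, 0, 0, 1, 0.18, 0.05, 0.01, 0, 0, 0, 1, 0.23, 0.053, 0.0107, 0, 0, 0, 1, 0.23, 0.053, 0.0107, 0, 0, 0, 1, 0.23, 0.053, 0.0107, 0, 0, 0, 1, 0.23, 0.053, 0.0107, 0, 0, 0, 1, 0.23, 0.053, 0.0107, 0, 0, 0, 1, 0.23, 0.053, 0.0107, 0, 0, 0, 1, 0.23, 0.053, 0.0107, 0, 0, 0, 1, 0.23, 0.053, 0.0107, 0, 0, 0, 1])

```text
clock: 2.72
eef_pos: [0.4732, -0.1282, 0.1996]
ee_rot: [[0.258, 0.966, 0.0], [0.966, -0.258, -0.0], [-0.0, 0.0, -1.0]]
wrist_force: [-0.4, -0.5, 0.6]
gripper_width: 0.004
```

```bash
python3 - <<'E'
from pl import *
commit([.23,.053,.0107,0,0,0]); rep()
from h import *
im,d=optics.capture('wrist'); ci=optics.camera_info('wrist'); np.savez('/tmp/w1.npz',im=im,d=d,e=ci['eye'],o=ci['orientation'])
cv2.imwrite('pics/wrist1.png',im); print(w2f(ci['eye']))
im,d=optics.capture('top'); cv2.imwrite('pics/top4.png',cv2.resize(im[200:360,215:455],None,fx=3.3,fy=3.3))
E
```

```text
t 2.72 meas F mm [-1.244e+02 -1.000e-01  1.996e+02] cmd F mm [-123.3    0.   200. ] force F [-0.58  0.24  0.58] w 0.004 yawerr -0.08
[-0.05797442  0.00078     0.36296954]
```

View pics/wrist1.png

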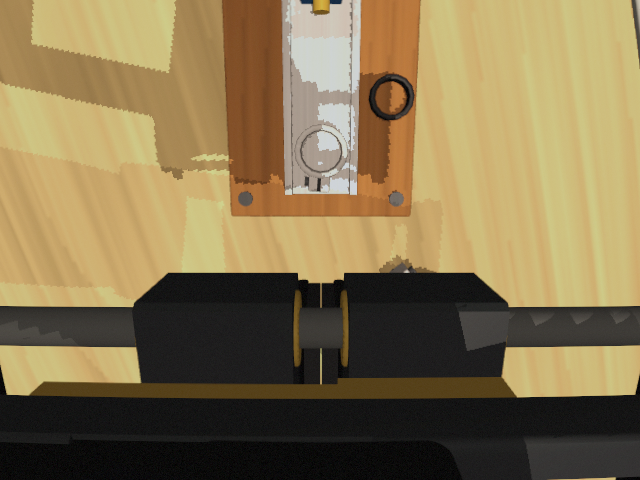

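View pics/top4.png

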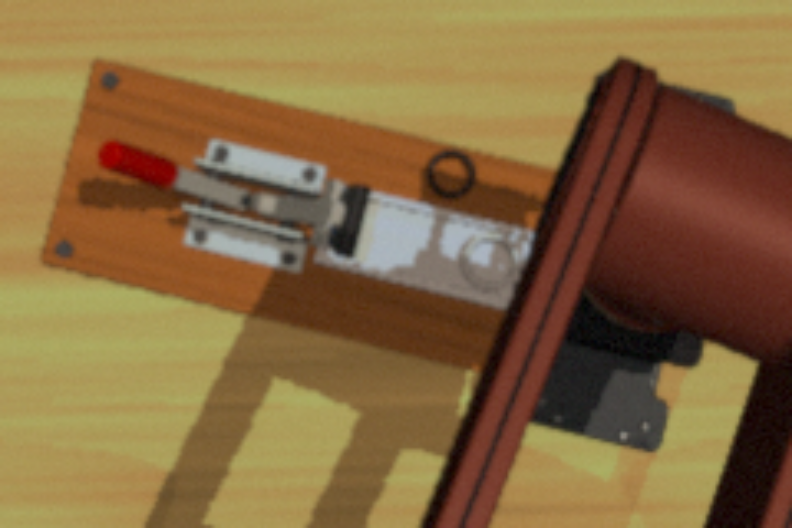

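```bash
python3 - <<'E'
from pl import *
from h import *
z=np.load('/tmp/w1.npz'); ci=optics.camera_info('wrist'); ci['eye']=z['e']; ci['orientation']=z['o']
im=z['im']
cv2.imwrite('pics/wrist1c.png',cv2.resize(im[0:225,220:420],None,fx=3.5,fy=2.6*1.0,interpolation=cv2.INTER_CUBIC))
cv2.imwrite('pics/wrist1d.png',cv2.resize(im[110:220,270:370],None,fx=5.4,fy=5.4,interpolation=cv2.INTER_CUBIC))
def f(uv,h): 
    return np.round([w2f(v)*1e3 for v in onplane(ci,uv,h)],1).tolist()
print('tip',f([[321,13]],.0365), f([[321,13]],.0305))
print('ring top',f([[321,124],[321,178],[294,151],[349,151]],.0388))
print('lug',f([[308,191],[321,191]],.036))
print('bed end corners',f([[286,195],[357,195]],.0265),'board end',f([[231,216],[411,216]],.012), 'spare',f([[391,97]],.02))
C=cloud(ci,z['d']); 
for uv in ((321,100),(321,151),(308,187),(316,184),(323,184),(320,5),(287,150),(355,150)): print(uv,np.round(w2f(C[uv[1],uv[0]])*1e3,1))
E
```

```text
tip [[29.6, 0.2, 36.5]] [[31.2, 0.2, 30.5]]
ring top [[-46.4, 0.3, 38.8], [-85.9, 0.4, 38.8], [-65.8, 20.4, 38.8], [-65.9, -20.5, 38.8]]
lug [[-96.0, 10.3, 36.0], [-96.0, 0.4, 36.0]]
bed end corners [[-100.2, 28.0, 26.5], [-100.3, -28.1, 26.5]] board end [[-119.4, 75.5, 12.0], [-119.7, -74.8, 12.0]] spare [[-25.6, -53.5, 20.0]]
(321, 100) [-27.9   0.3  20.3]
(321, 151) [-66.3   0.3  21.8]
(308, 187) [-92.8  10.3  37.4]
(316, 184) [-90.5   4.2  37.9]
(323, 184) [-90.4  -1.2  38.3]
(320, 5) [34.7  0.9 37. ]
(287, 150) [-65.3  26.4  28.5]
(355, 150) [-65.4 -25.8  27.8]
```

View pics/wrist1d.png

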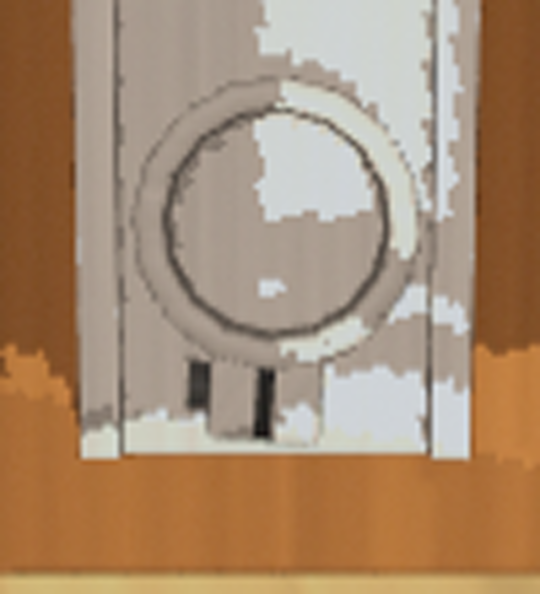

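View pics/wrist1c.png

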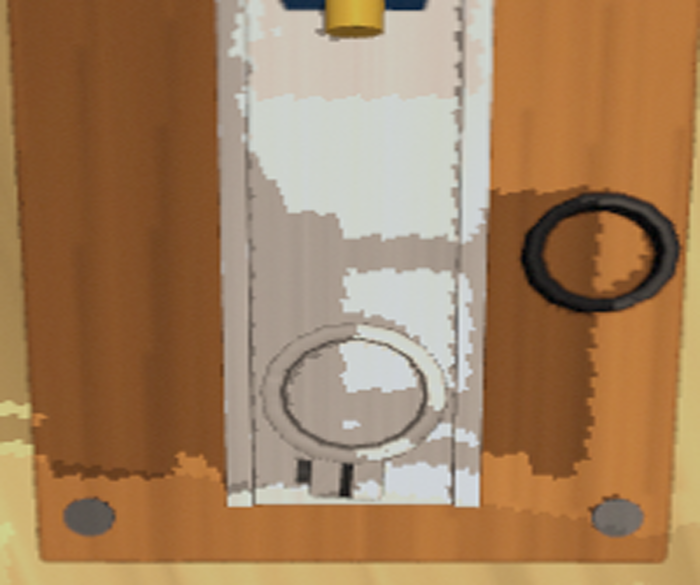

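```bash
cat >> pl.py <<'E'
def Rt(deg):
    a=np.radians(deg); c,s=np.cos(P[2]),np.sin(P[2]); fx=np.array([c,s,0]); fy=np.array([-s,c,0]); ez=np.array([0,0,1.])
    z=np.sin(a)*fx-np.cos(a)*ez; x=np.cos(a)*fx+np.sin(a)*ez; return np.c_[x,np.cross(z,x),z]
E
python3 - <<'E'
from pl import *
rep(); R=Rt(10); print(plan([-.117,0.001,.1],R=R),plan([-.113,0.001,.03],R=R))
E
```

```text
t 2.82 meas F mm [-1.241e+02 -1.000e-01  1.996e+02] cmd F mm [-123.3    0.   200. ] force F [ 0.34 -0.38 -0.02] w 0.002 yawerr -0.05
[ 0.0157 -0.0024  0.25   -0.      0.0278  0.    ] [ 0.0257 -0.0024  0.425  -0.      0.0278  0.    ]
```

>>> jog_arm(moves=[0.005, -0.001, 0.07, 0, 0.01, 0, 1, 0.01, -0.002, 0.15, 0, 0.02, 0, 1, 0.015, -0.0024, 0.22, 0, 0.0278, 0, 1, 0.02, -0.0024, 0.28, 0, 0.0278, 0, 1, 0.0235, -0.0024, 0.33, 0, 0.0278, 0, 1, 0.0265, -0.0024, 0.37, 0, 0.0278, 0, 1, 0.0265, -0.0024, 0.4, 0, 0.0278, 0, 1, 0.0265, -0.0024, 0.415, 0, 0.0278, 0, 1, 0.0265, -0.0024, 0.425, 0, 0.0278, 0, 1, 0.0265, -0.0024, 0.425, 0, 0.0278, 0, 1])

```text
clock: 3.65
eef_pos: [0.4752, -0.1169, 0.0293]
ee_rot: [[0.253, 0.967, 0.044], [0.952, -0.257, 0.168], [0.174, -0.0, -0.985]]
wrist_force: [-0.9, -0.4, 0.7]
gripper_width: 0.006
```

```bash
python3 - <<'E'
from pl import *
commit([.0265,-.0024,.425,0,.0278,0]); rep()
from h import *
s=robot.get_state(); print(np.round(s['ee_rot'].T@Rt(10),3))
im,d=optics.capture('wrist'); cv2.imwrite('pics/wrist2.png',im)
im,d=optics.capture('side'); cv2.imwrite('pics/side4.png',cv2.resize(im[175:325,290:490],None,fx=4,fy=4))
E
```

```text
t 3.65 meas F mm [-113.     0.9   29.3] cmd F mm [-112.7    1.    30. ] force F [-0.67  0.77  0.71] w 0.006 yawerr 0.0
[[ 1. -0. -0.]
 [ 0.  1.  0.]
 [ 0. -0.  1.]]
```

View pics/wrist2.png

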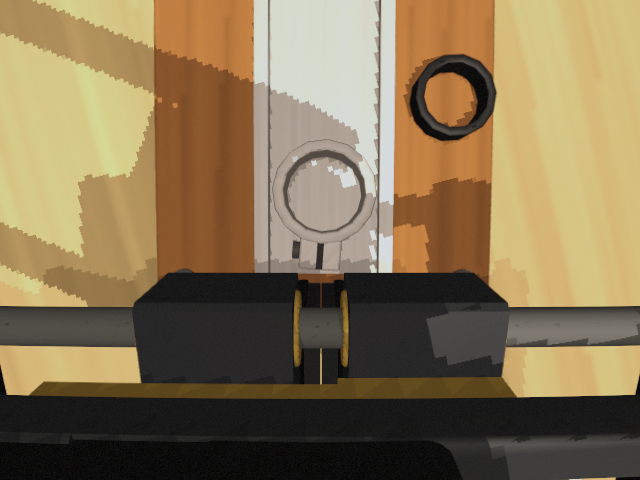

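View pics/side4.png

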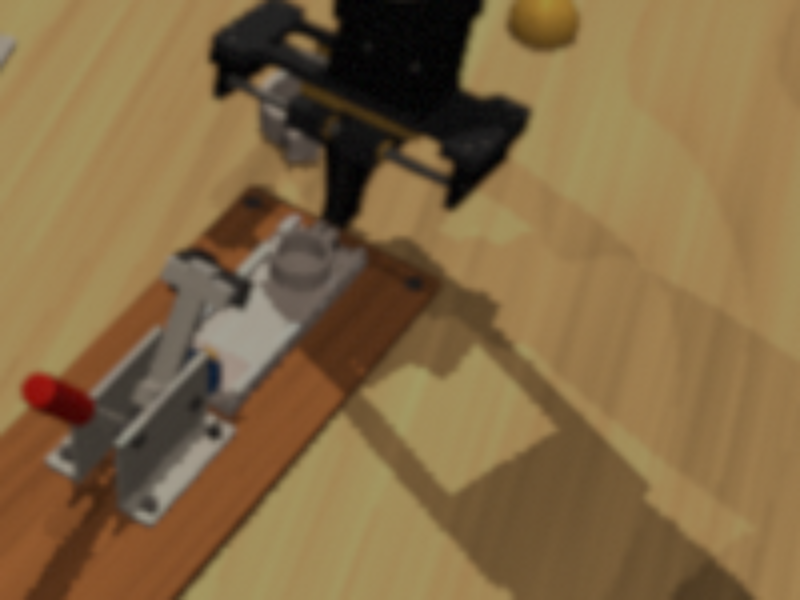

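>>> jog_arm(moves=[0.0074, 0, 0.0013, 0, 0, 0, 1, 0.0148, 0, 0.0026, 0, 0, 0, 1, 0.0222, 0, 0.0039, 0, 0, 0, 1, 0.0296, 0, 0.0052, 0, 0, 0, 1, 0.037, 0, 0.0065, 0, 0, 0, 1, 0.0444, 0, 0.0078, 0, 0, 0, 1, 0.0518, 0, 0.0091, 0, 0, 0, 1, 0.0592, 0, 0.0104, 0, 0, 0, 1, 0.0666, 0, 0.0117, 0, 0, 0, 1, 0.074, 0, 0.013, 0, 0, 0, 1])

```text
clock: 4.58
eef_pos: [0.4831, -0.0876, 0.0296]
ee_rot: [[0.253, 0.967, 0.045], [0.952, -0.256, 0.168], [0.174, 0.0, -0.985]]
wrist_force: [-0.6, -1.8, 0.1]
gripper_width: 0.004
```

```bash
python3 - <<'E'
from pl import *
commit([.074,0,.013,0,0,0]); rep()
from h import *
im,d=optics.capture('wrist'); cv2.imwrite('pics/wrist3.png',im); rep()
E
```

```text
t 4.58 meas F mm [-82.6   0.9  29.6] cmd F mm [-82.6   1.   30. ] force F [-1.93  0.13  0.11] w 0.004 yawerr 0.01
t 4.63 meas F mm [-82.2   1.   29.5] cmd F mm [-82.6   1.   30. ] force F [0.12 0.44 1.45] w 0.009 yawerr 0.01
```

View pics/wrist3.png

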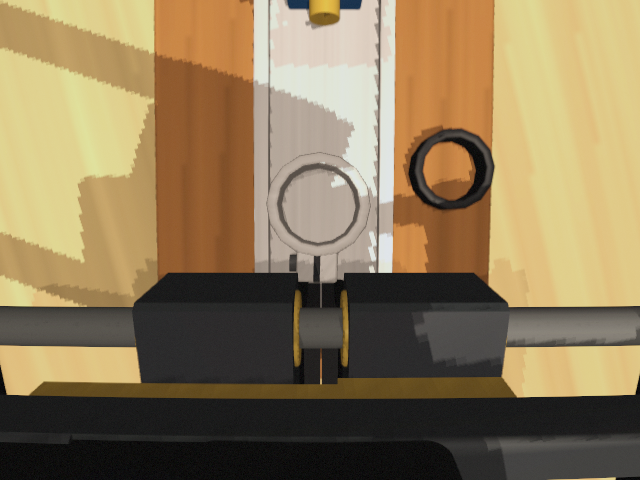

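>>> jog_arm(moves=[0.0074, 0, 0.0013, 0, 0, 0, 1, 0.0148, 0, 0.0026, 0, 0, 0, 1, 0.0222, 0, 0.0039, 0, 0, 0, 1, 0.0296, 0, 0.0052, 0, 0, 0, 1, 0.037, 0, 0.0065, 0, 0, 0, 1, 0.0444, 0, 0.0078, 0, 0, 0, 1, 0.0518, 0, 0.0091, 0, 0, 0, 1, 0.0592, 0, 0.0104, 0, 0, 0, 1, 0.0666, 0, 0.0117, 0, 0, 0, 1, 0.074, 0, 0.013, 0, 0, 0, 1])

```text
clock: 5.47
eef_pos: [0.4907, -0.0585, 0.0296]
ee_rot: [[0.253, 0.967, 0.045], [0.952, -0.257, 0.168], [0.174, -0.0, -0.985]]
wrist_force: [0.1, -1.3, -0.7]
gripper_width: 0.003
```

```bash
python3 - <<'E'
from pl import *
commit([.074,0,.013,0,0,0]); rep()
from h import *
im,d=optics.capture('wrist'); cv2.imwrite('pics/wrist4.png',im); rep()
im,d=optics.capture('side'); cv2.imwrite('pics/side5.png',cv2.resize(im[175:325,290:490],None,fx=4,fy=4))
E
```

```text
t 5.47 meas F mm [-52.6   0.9  29.6] cmd F mm [-52.6   1.   30. ] force F [-1.23 -0.46 -0.71] w 0.003 yawerr 0.0
t 5.52 meas F mm [-52.1   1.   29.6] cmd F mm [-52.6   1.   30. ] force F [ 0.38 -0.13  0.24] w 0.006 yawerr 0.01
```

View pics/wrist4.png

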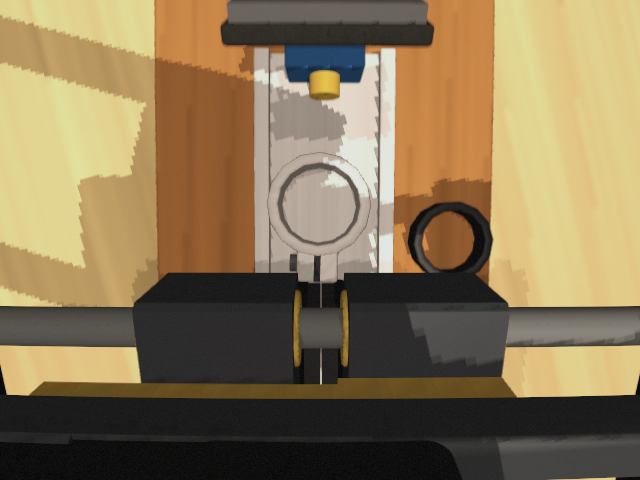

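View pics/side5.png

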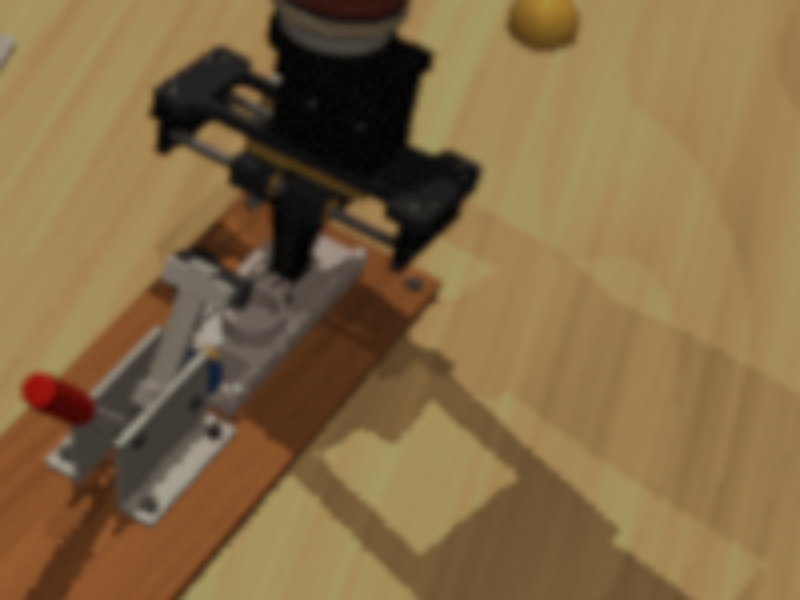

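>>> jog_arm(moves=[0.0049, 0, 0.0009, 0, 0, 0, 1, 0.0098, 0, 0.0017, 0, 0, 0, 1, 0.0148, 0, 0.0026, 0, 0, 0, 1, 0.0197, 0, 0.0035, 0, 0, 0, 1, 0.0246, 0, 0.0043, 0, 0, 0, 1, 0.0295, 0, 0.0052, 0, 0, 0, 1, 0.0345, 0, 0.0061, 0, 0, 0, 1, 0.0394, 0, 0.0069, 0, 0, 0, 1, 0.043, 0, 0.0076, 0, 0, 0, 1, 0.0443, 0, 0.0078, 0, 0, 0, 1])

```text
clock: 6.4
eef_pos: [0.4953, -0.0412, 0.0296]
ee_rot: [[0.252, 0.967, 0.045], [0.952, -0.256, 0.168], [0.174, -0.0, -0.985]]
wrist_force: [-0.7, -0.2, -0.2]
gripper_width: 0.0
```

```bash
python3 - <<'E'
from pl import *
commit([.0443,0,.0078,0,0,0]); rep()
from h import *
im,d=optics.capture('wrist'); cv2.imwrite('pics/wrist5.png',im); rep()
im,d=optics.capture('side'); cv2.imwrite('pics/side6.png',cv2.resize(im[175:325,290:490],None,fx=4,fy=4))
E
```

```text
t 6.4 meas F mm [-34.6   0.9  29.6] cmd F mm [-34.6   1.   30.1] force F [-0.34  0.61 -0.21] w 0.0 yawerr 0.02
t 6.45 meas F mm [-34.6   0.9  29.6] cmd F mm [-34.6   1.   30.1] force F [ 0.02 -0.45 -0.78] w 0.005 yawerr 0.01
```

View pics/wrist5.png

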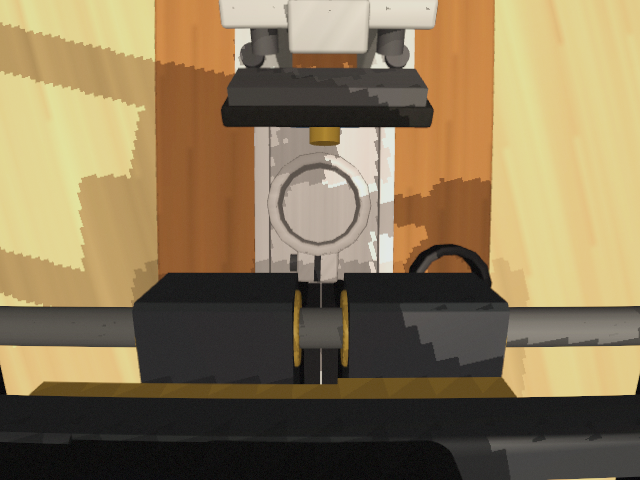

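View pics/side6.png

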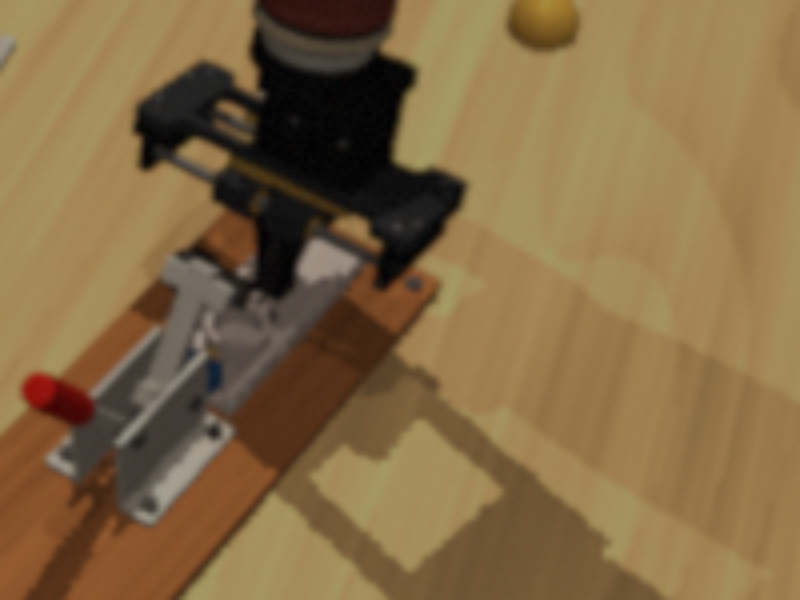

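>>> jog_arm(moves=[0.001, 0, 0.0002, 0, 0, 0, 1, 0.002, 0, 0.0004, 0, 0, 0, 1, 0.003, 0, 0.0005, 0, 0, 0, 1, 0.004, 0, 0.0007, 0, 0, 0, 1, 0.005, 0, 0.0009, 0, 0, 0, 1, 0.006, 0, 0.0011, 0, 0, 0, 1, 0.007, 0, 0.0012, 0, 0, 0, 1, 0.0075, 0, 0.0013, 0, 0, 0, 1, 0.0075, 0, 0.0013, 0, 0, 0, 1, 0.0075, 0, 0.0013, 0, 0, 0, 1])

```text
clock: 7.33
eef_pos: [0.4961, -0.0384, 0.0296]
ee_rot: [[0.253, 0.967, 0.045], [0.952, -0.257, 0.168], [0.174, -0.0, -0.985]]
wrist_force: [0.0, -0.4, 0.2]
gripper_width: 0.005
```

```bash
python3 - <<'E'
from pl import *
commit([.0075,0,.0013,0,0,0]); rep()
E
```

```text
t 7.33 meas F mm [-31.8   0.9  29.6] cmd F mm [-31.5   1.   30.1] force F [-0.36 -0.15  0.16] w 0.005 yawerr 0.0
```

Now 1.2 mm steps.

>>> jog_arm(moves=[0.0005, 0, 0.0001, 0, 0, 0, 1, 0.001, 0, 0.0002, 0, 0, 0, 1, 0.0015, 0, 0.0003, 0, 0, 0, 1, 0.002, 0, 0.0004, 0, 0, 0, 1, 0.0025, 0, 0.0004, 0, 0, 0, 1, 0.003, 0, 0.0005, 0, 0, 0, 1, 0.003, 0, 0.0005, 0, 0, 0, 1, 0.003, 0, 0.0005, 0, 0, 0, 1, 0.003, 0, 0.0005, 0, 0, 0, 1, 0.003, 0, 0.0005, 0, 0, 0, 1])

```text
clock: 8.17
eef_pos: [0.4964, -0.0373, 0.0296]
ee_rot: [[0.253, 0.967, 0.045], [0.952, -0.257, 0.168], [0.174, -0.0, -0.985]]
wrist_force: [-0.5, -0.4, -0.9]
gripper_width: 0.001
```

```bash
python3 - <<'E'
from pl import *
commit([.003,0,.0005,0,0,0]); rep()
E
```

```text
t 8.17 meas F mm [-30.6   0.9  29.6] cmd F mm [-30.3   1.   30.1] force F [-0.46  0.35 -0.88] w 0.001 yawerr 0.0
```

>>> jog_arm(moves=[0.0005, 0, 0.0001, 0, 0, 0, 1, 0.001, 0, 0.0002, 0, 0, 0, 1, 0.0015, 0, 0.0003, 0, 0, 0, 1, 0.002, 0, 0.0004, 0, 0, 0, 1, 0.0025, 0, 0.0004, 0, 0, 0, 1, 0.003, 0, 0.0005, 0, 0, 0, 1, 0.003, 0, 0.0005, 0, 0, 0, 1, 0.003, 0, 0.0005, 0, 0, 0, 1, 0.003, 0, 0.0005, 0, 0, 0, 1, 0.003, 0, 0.0005, 0, 0, 0, 1])

```text
clock: 9.0
eef_pos: [0.4967, -0.0363, 0.0297]
ee_rot: [[0.253, 0.967, 0.045], [0.952, -0.257, 0.168], [0.173, 0.0, -0.985]]
wrist_force: [-0.2, -2.7, -0.2]
gripper_width: 0.006
```

```bash
python3 - <<'E'
from pl import *
commit([.003,0,.0005,0,0,0]); rep()
from h import *
im,d=optics.capture('wrist'); cv2.imwrite('pics/wrist6.png',cv2.resize(im[60:280,220:420],None,fx=3,fy=2.7)); rep()
E
```

```text
t 9.0 meas F mm [-29.6   0.8  29.7] cmd F mm [-29.1   1.   30.1] force F [-2.62 -0.5  -0.19] w 0.006 yawerr 0.01
t 9.05 meas F mm [-29.6   0.8  29.7] cmd F mm [-29.1   1.   30.1] force F [-3.95 -1.59  0.52] w 0.003 yawerr 0.0
```

View pics/wrist6.png

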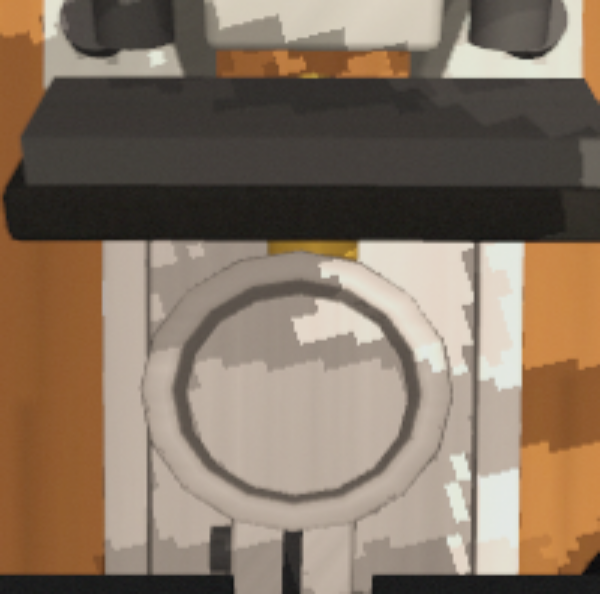

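>>> jog_arm(moves=[0.0003, 0, 0, 0, 0, 0, 1, 0.0006, 0, 0.0001, 0, 0, 0, 1, 0.0009, 0, 0.0001, 0, 0, 0, 1, 0.0012, 0, 0.0002, 0, 0, 0, 1, 0.0012, 0, 0.0002, 0, 0, 0, 1, 0.0012, 0, 0.0002, 0, 0, 0, 1, 0.0012, 0, 0.0002, 0, 0, 0, 1, 0.0012, 0, 0.0002, 0, 0, 0, 1, 0.0012, 0, 0.0002, 0, 0, 0, 1, 0.0012, 0, 0.0002, 0, 0, 0, 1])

```text
clock: 9.88
eef_pos: [0.4968, -0.0361, 0.0297]
ee_rot: [[0.253, 0.967, 0.045], [0.952, -0.257, 0.167], [0.173, 0.0, -0.985]]
wrist_force: [-1.3, -5.9, 0.2]
gripper_width: 0.004
```

```bash
python3 - <<'E'
from pl import *
commit([.0012,0,.0002,0,0,0]); rep()
E
```

```text
t 9.88 meas F mm [-29.4   0.8  29.7] cmd F mm [-28.6   1.   30.1] force F [-6.05 -0.23  0.19] w 0.004 yawerr 0.01
```

>>> jog_arm(moves=[0.0003, 0, 0, 0, 0, 0, 1, 0.0006, 0, 0.0001, 0, 0, 0, 1, 0.0009, 0, 0.0001, 0, 0, 0, 1, 0.0012, 0, 0.0002, 0, 0, 0, 1, 0.0012, 0, 0.0002, 0, 0, 0, 1, 0.0012, 0, 0.0002, 0, 0, 0, 1, 0.0012, 0, 0.0002, 0, 0, 0, 1, 0.0012, 0, 0.0002, 0, 0, 0, 1, 0.0012, 0, 0.0002, 0, 0, 0, 1, 0.0012, 0, 0.0002, 0, 0, 0, 1])

```text
clock: 10.72
eef_pos: [0.4969, -0.036, 0.0297]
ee_rot: [[0.252, 0.967, 0.045], [0.952, -0.256, 0.166], [0.172, 0.0, -0.985]]
wrist_force: [-2.2, -7.3, -0.8]
gripper_width: 0.005
```

```bash
python3 - <<'E'
from pl import *
commit([.0012,0,.0002,0,0,0]); rep()
E
```

```text
t 10.72 meas F mm [-29.3   0.7  29.7] cmd F mm [-28.1   1.   30.1] force F [-7.6   0.23 -0.78] w 0.005 yawerr 0.02
```

>>> jog_arm(moves=[0, 0, 0, 0, 0, 0, 1, 0, 0, 0, 0, 0, 0, 1, 0, 0, 0, 0, 0, 0, 1, 0, 0, 0, 0, 0, 0, 1, 0, 0, 0, 0, 0, 0, 1, 0, 0, 0, 0, 0, 0, 1, 0, 0, 0, 0, 0, 0, 1, 0, 0, 0, 0, 0, 0, 1, 0, 0, 0, 0, 0, 0, 1, 0, 0, 0, 0, 0, 0, 1])

```text
clock: 11.55
eef_pos: [0.4969, -0.036, 0.0297]
ee_rot: [[0.253, 0.967, 0.045], [0.952, -0.256, 0.167], [0.172, 0.0, -0.985]]
wrist_force: [-2.0, -6.4, 0.5]
gripper_width: 0.004
```

```bash
python3 - <<'E'
from pl import *
rep()
E
```

```text
t 11.55 meas F mm [-29.3   0.7  29.7] cmd F mm [-28.1   1.   30.1] force F [-6.74  0.28  0.52] w 0.004 yawerr 0.01
```

>>> jog_arm(moves=[-0.01, 0, -0.0017, 0, 0, 0, 1, -0.0345, 0, -0.006, 0, 0, 0, 1, -0.064, 0, -0.0113, 0, 0, 0, 1, -0.074, 0, -0.013, 0, 0, 0, 1, -0.065, 0, -0.062, 0, 0, 0, 1, -0.05, 0, -0.148, 0, 0, 0, 1, -0.035, 0, -0.235, 0, 0, 0, 1, -0.02, 0, -0.321, 0, 0, 0, 1, -0.0045, 0, -0.407, 0, 0, 0, 1, 0.0085, 0, -0.481, 0, 0, 0, 1])

```text
clock: 12.38
eef_pos: [0.4893, -0.0647, 0.2224]
ee_rot: [[0.253, 0.966, 0.046], [0.952, -0.257, 0.168], [0.174, 0.002, -0.985]]
wrist_force: [1.5, 0.0, -0.6]
gripper_width: -0.001
```

```bash
python3 - <<'E'
from pl import *
commit([.0085,0,-.481,0,0,0]); rep()
from h import *
im,d=optics.capture('wrist'); cv2.imwrite('pics/wrist7.png',im); rep()
ci=optics.camera_info('wrist'); C=cloud(ci,d); np.savez('/tmp/w7.npz',im=im,d=d,e=ci['eye'],o=ci['orientation'])
th=1.0
print(plan([.140,0.0,.22],R=Rt(0)))
E
```

```text
t 12.38 meas F mm [-58.9   0.7 222.4] cmd F mm [-58.2   1.  220.2] force F [ 0.42 -1.44 -0.61] w -0.001 yawerr -0.02
t 12.43 meas F mm [-59.1  -2.6 228.8] cmd F mm [-58.2   1.  220.2] force F [-0.63 -3.01  4.31] w 0.004 yawerr 0.08
[ 0.4879  0.0025  0.0865 -0.     -0.0278  0.    ]
```

View pics/wrist7.png

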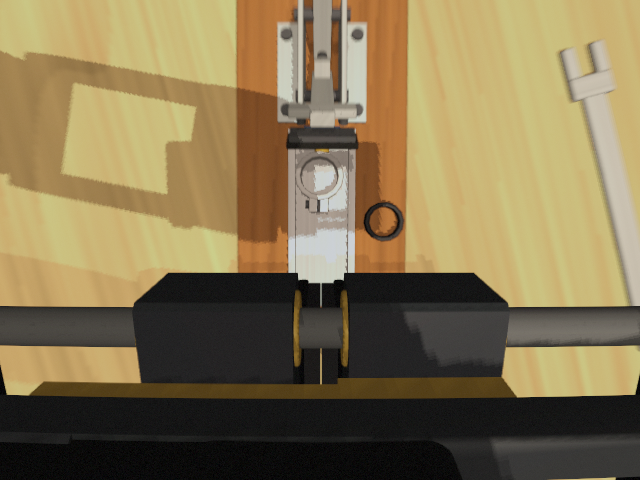

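```bash
python3 - <<'E'
from pl import *
rep(); print(plan([.136,0.0,.22],R=Rt(0)))
E
```

```text
t 12.43 meas F mm [-59.1  -2.6 228.8] cmd F mm [-58.2   1.  220.2] force F [-0.63 -3.01  4.31] w 0.004 yawerr 0.08
[ 0.4781  0.0025  0.0848 -0.     -0.0278  0.    ]
```

>>> jog_arm(moves=[0.04, 0, 0.007, 0, -0.003, 0, 1, 0.12, 0.001, 0.02, 0, -0.01, 0, 1, 0.2, 0.001, 0.035, 0, -0.018, 0, 1, 0.28, 0.002, 0.05, 0, -0.025, 0, 1, 0.36, 0.0025, 0.064, 0, -0.0278, 0, 1, 0.43, 0.0025, 0.076, 0, -0.0278, 0, 1, 0.465, 0.0025, 0.083, 0, -0.0278, 0, 1, 0.478, 0.0025, 0.085, 0, -0.0278, 0, 1, 0.478, 0.0025, 0.085, 0, -0.0278, 0, 1, 0.478, 0.0025, 0.085, 0, -0.0278, 0, 1])

```text
clock: 13.27
eef_pos: [0.5398, 0.122, 0.2191]
ee_rot: [[0.257, 0.966, -0.001], [0.966, -0.257, -0.001], [-0.001, -0.001, -1.0]]
wrist_force: [-0.5, -0.8, -0.7]
gripper_width: 0.006
```

```bash
python3 - <<'E'
from pl import *
commit([.478,.0025,.085,0,-.0278,0]); rep()
from h import *
im,d=optics.capture('wrist'); cv2.imwrite('pics/wrist8.png',im); rep()
ci=optics.camera_info('wrist'); np.savez('/tmp/w8.npz',im=im,d=d,e=ci['eye'],o=ci['orientation'])
C=cloud(ci,d); red=(im[...,2]>90)&(im[...,1]<60)&(im[...,0]<60)
F=np.array([w2f(v) for v in C[red]])*1e3; print(len(F),np.round(F.min(0)),np.round(F.max(0)),np.round(np.median(F,0),1))
print(plan([.136,0,.14],R=Rt(0)))
E
```

```text
t 13.27 meas F mm [ 1.345e+02 -2.000e-01  2.191e+02] cmd F mm [136.    0.  219.9] force F [-0.93  0.25 -0.73] w 0.006 yawerr -0.03
t 13.32 meas F mm [134.2  -0.3 219.2] cmd F mm [136.    0.  219.9] force F [-0.12  0.21  0.42] w 0.007 yawerr -0.08
1925 [ 74. -15.  12.] [200.  39. 383.] [177.2  -0.3 150.6]
[ 0.      0.      0.1998 -0.      0.      0.    ]
```

View pics/wrist8.png

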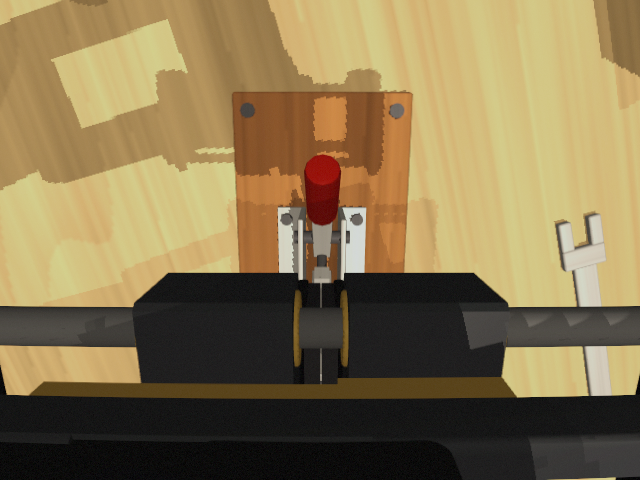

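```bash
python3 - <<'E'
from pl import *
from h import *
z=np.load('/tmp/w8.npz'); ci=optics.camera_info('wrist'); ci['eye']=z['e']; ci['orientation']=z['o']
C=cloud(ci,z['d'])
im=z['im']; v,u=np.mgrid[0:480,0:640]
red=(im[...,2]>90)&(im[...,1]<60)&(im[...,0]<60)&(u>295)&(u<350)&(v>150)&(v<230)
F=np.array([w2f(p) for p in C[red]])*1e3; m=(F[:,2]>85)&(F[:,2]<175)&(abs(F[:,1])<13); F=F[m]; 
# surface fit: distance from axis =10
from scipy.optimize import least_squares
def res(p):
    t,y0=p; a=np.array([np.cos(t),0,np.sin(t)]); d=F-[129,y0,64]; r=d@a; e=np.linalg.norm(d-np.outer(r,a),axis=1)-10
    return np.where(r>103,0,e)
s=least_squares(res,[.95,0],loss='soft_l1'); print(s.x,len(F),np.abs(s.fun).mean(), 'q',1-s.x[0])
for q in ((322,160),(322,172),(322,195),(322,215)): print(np.round(w2f(C[q[1],q[0]])*1e3,1))
E
```

```text
[ 1.00441531 -0.28789938] 1894 0.12233712464199384 q -0.004415314292326666
[190.   -0.3 150.4]
[183.8  -0.3 153.9]
[170.9  -0.3 148.4]
[155.9  -0.4 126.2]
```

```bash
cat >> pl.py <<'E'
def tcpq(q,r=75,hx=9.5):
    t=1-q; return np.array([129+r*np.cos(t)-10*np.sin(t)-hx,0,64+r*np.sin(t)+10*np.cos(t)])/1e3
E
python3 - <<'E'
from pl import *
p0=np.array([.138,0,.136])
for q in np.arange(0,1.01,.05):
    d=(tcpq(q)-p0)/.4; print(round(q,2),np.round(tcpq(q)*1e3,1),'rel x,z(tool)',np.round(d[0],4),np.round(-d[2],4))
print(plan(p0,R=Rt(0)))
E
```

```text
0.0 [151.6   0.  132.5] rel x,z(tool) 0.034 0.0087
0.05 [155.    0.  130.8] rel x,z(tool) 0.0425 0.0129
0.1 [158.3   0.  129. ] rel x,z(tool) 0.0507 0.0176
0.15 [161.5   0.  126.9] rel x,z(tool) 0.0587 0.0226
0.2 [164.6   0.  124.8] rel x,z(tool) 0.0664 0.0281
0.25 [167.6   0.  122.4] rel x,z(tool) 0.0739 0.0339
0.3 [170.4   0.  120. ] rel x,z(tool) 0.0811 0.0401
0.35 [173.2   0.  117.3] rel x,z(tool) 0.0879 0.0466
0.4 [175.8   0.  114.6] rel x,z(tool) 0.0944 0.0535
0.45 [178.2   0.  111.7] rel x,z(tool) 0.1005 0.0607
0.5 [180.5   0.  108.7] rel x,z(tool) 0.1063 0.0682
0.55 [182.7   0.  105.6] rel x,z(tool) 0.1117 0.0759
0.6 [184.7   0.  102.4] rel x,z(tool) 0.1167 0.084
0.65 [186.5   0.   99.1] rel x,z(tool) 0.1213 0.0922
0.7 [188.2   0.   95.7] rel x,z(tool) 0.1255 0.1007
0.75 [189.7   0.   92.2] rel x,z(tool) 0.1292 0.1094
0.8 [191.    0.   88.7] rel x,z(tool) 0.1325 0.1182
0.85 [192.2   0.   85.1] rel x,z(tool) 0.1354 0.1273
0.9 [193.1   0.   81.4] rel x,z(tool) 0.1378 0.1364
0.95 [193.9   0.   77.7] rel x,z(tool) 0.1398 0.1457
1.0 [194.5   0.   74. ] rel x,z(tool) 0.1412 0.155
[ 0.005   0.      0.2098 -0.      0.      0.    ]
```

>>> jog_arm(moves=[0.001, 0, 0.04, 0, 0, 0, 1, 0.003, 0, 0.09, 0, 0, 0, 1, 0.006, 0, 0.14, 0, 0, 0, 1, 0.006, 0, 0.18, 0, 0, 0, 1, 0.006, 0, 0.205, 0, 0, 0, 1, 0.006, 0, 0.21, 0, 0, 0, 1, 0.006, 0, 0.21, 0, 0, 0, 1, 0.006, 0, 0.21, 0, 0, 0, 1, 0.006, 0, 0.21, 0, 0, 0, 1, 0.006, 0, 0.21, 0, 0, 0, 1])

```text
clock: 14.15
eef_pos: [0.5416, 0.1255, 0.1368]
ee_rot: [[0.257, 0.966, 0.002], [0.966, -0.257, 0.0], [0.001, 0.002, -1.0]]
wrist_force: [-0.6, -1.1, 0.0]
gripper_width: 0.002
```

```bash
python3 - <<'E'
from pl import *
commit([.006,0,.21,0,0,0]); rep()
E
```

```text
t 14.15 meas F mm [138.3  -1.  136.8] cmd F mm [138.4   0.  135.9] force F [-1.19  0.26  0.04] w 0.002 yawerr -0.01
```

>>> jog_arm(moves=[0.015, 0, 0.004, 0, 0, 0, 1, 0.028, 0, 0.007, 0, 0, 0, 1, 0.034, 0, 0.0087, 0, 0, 0, 1, 0.0425, 0, 0.013, 0, 0, 0, 1, 0.051, 0, 0.0176, 0, 0, 0, 1, 0.059, 0, 0.0226, 0, 0, 0, 1, 0.0664, 0, 0.028, 0, 0, 0, 1, 0.074, 0, 0.034, 0, 0, 0, 1, 0.081, 0, 0.04, 0, 0, 0, 1, 0.088, 0, 0.0466, 0, 0, 0, 1])

```text
clock: 14.98
eef_pos: [0.5497, 0.1598, 0.1165]
ee_rot: [[0.257, 0.967, -0.0], [0.967, -0.257, -0.0], [-0.0, -0.0, -1.0]]
wrist_force: [0.7, -1.2, 1.0]
gripper_width: 0.004
```

```bash
python3 - <<'E'
from pl import *
commit([.088,0,.0466,0,0,0]); rep()
from h import *
im,d=optics.capture('wrist'); cv2.imwrite('pics/wrist9.png',im); rep()
im,d=optics.capture('side'); cv2.imwrite('pics/side7.png',cv2.resize(im[150:330,240:440],None,fx=4,fy=3.3))
p,_=load(); p0=w2f(p)
for q in (.4,.45,.5,.55,.6,.63,.65): d=(tcpq(q)-p0)/.4; print(q,np.round([d[0],-d[2]],4))
E
```

```text
t 14.98 meas F mm [173.6  -0.  116.5] cmd F mm [173.6   0.  117.3] force F [-0.98 -1.03  0.98] w 0.004 yawerr 0.0
t 15.03 meas F mm [173.9   0.4 115.9] cmd F mm [173.6   0.  117.3] force F [ 0.05 -0.09 -0.07] w 0.004 yawerr 0.01
0.4 [0.0054 0.0067]
0.45 [0.0116 0.0138]
0.5 [0.0173 0.0213]
0.55 [0.0227 0.0291]
0.6 [0.0278 0.0371]
0.63 [0.0306 0.0421]
0.65 [0.0323 0.0454]
```

View pics/wrist9.png

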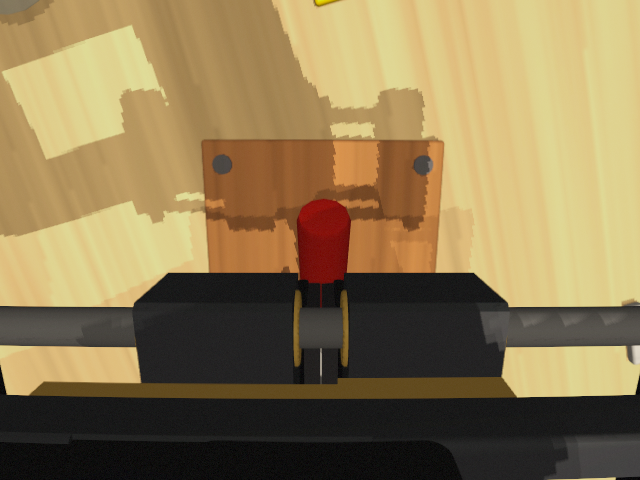

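View pics/side7.png

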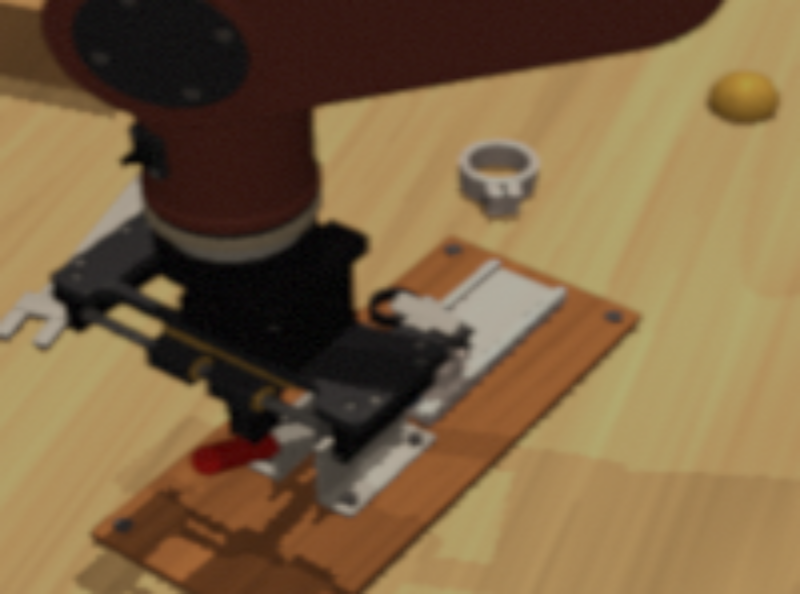

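>>> jog_arm(moves=[0.0054, 0, 0.0067, 0, 0, 0, 1, 0.009, 0, 0.011, 0, 0, 0, 1, 0.0128, 0, 0.0153, 0, 0, 0, 1, 0.0162, 0, 0.0198, 0, 0, 0, 1, 0.0195, 0, 0.0244, 0, 0, 0, 1, 0.0227, 0, 0.0291, 0, 0, 0, 1, 0.0253, 0, 0.0331, 0, 0, 0, 1, 0.0278, 0, 0.0371, 0, 0, 0, 1, 0.0297, 0, 0.0404, 0, 0, 0, 1, 0.0306, 0, 0.0421, 0, 0, 0, 1])

```text
clock: 15.92
eef_pos: [0.5528, 0.1714, 0.0997]
ee_rot: [[0.257, 0.967, -0.0], [0.967, -0.257, 0.0], [0.0, -0.0, -1.0]]
wrist_force: [0.4, -0.5, -0.1]
gripper_width: 0.005
```

```bash
python3 - <<'E'
from pl import *
commit([.0306,0,.0421,0,0,0]); rep()
from h import *
im,d=optics.capture('side'); cv2.imwrite('pics/side8.png',cv2.resize(im[150:330,240:440],None,fx=4,fy=3.3)); rep()
p,_=load(); p0=w2f(p)
for q in np.arange(.64,1.01,.02): d=(tcpq(q)-p0)/.4; print(round(q,2),np.round([d[0],-d[2]],4))
E
```

```text
t 15.92 meas F mm [185.6  -0.   99.7] cmd F mm [185.8   0.  100.4] force F [-0.4  -0.48 -0.14] w 0.005 yawerr 0.0
t 15.97 meas F mm [185.6  -0.   99.7] cmd F mm [185.8   0.  100.4] force F [-0.72  0.6   0.28] w 0.003 yawerr 0.01
0.64 [0.0009 0.0016]
0.66 [0.0026 0.005 ]
0.68 [0.0043 0.0084]
0.7 [0.0059 0.0118]
0.72 [0.0075 0.0152]
0.74 [0.009  0.0187]
0.76 [0.0104 0.0222]
0.78 [0.0117 0.0257]
0.8 [0.013  0.0293]
0.82 [0.0142 0.0329]
0.84 [0.0153 0.0365]
0.86 [0.0164 0.0401]
0.88 [0.0173 0.0438]
0.9 [0.0183 0.0475]
0.92 [0.0191 0.0512]
0.94 [0.0199 0.0549]
0.96 [0.0205 0.0586]
0.98 [0.0211 0.0623]
1.0 [0.0217 0.0661]
```

View pics/side8.png

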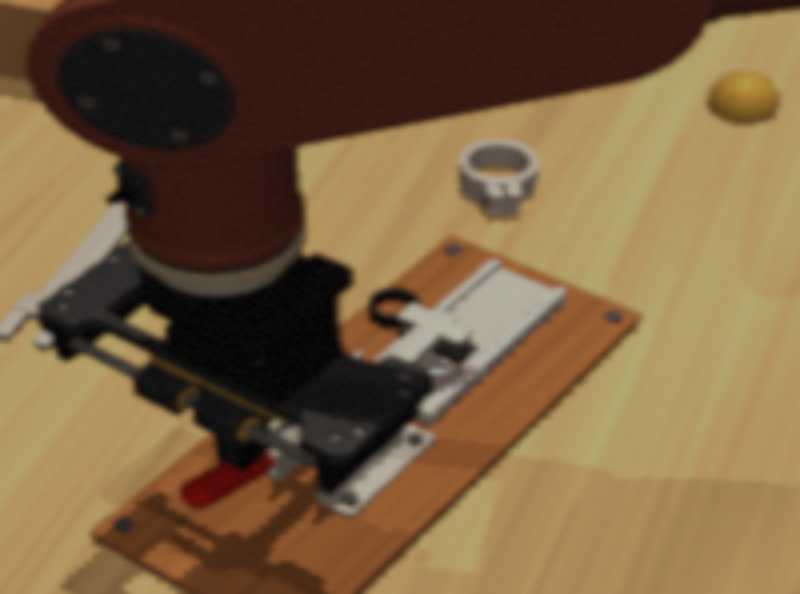

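>>> jog_arm(moves=[0.0009, 0, 0.0016, 0, 0, 0, 1, 0.0026, 0, 0.005, 0, 0, 0, 1, 0.0043, 0, 0.0084, 0, 0, 0, 1, 0.0059, 0, 0.0118, 0, 0, 0, 1, 0.0075, 0, 0.0152, 0, 0, 0, 1, 0.009, 0, 0.0187, 0, 0, 0, 1, 0.0104, 0, 0.0222, 0, 0, 0, 1, 0.0117, 0, 0.0257, 0, 0, 0, 1, 0.0124, 0, 0.0275, 0, 0, 0, 1, 0.013, 0, 0.0293, 0, 0, 0, 1])

```text
clock: 16.8
eef_pos: [0.5543, 0.1761, 0.0892]
ee_rot: [[0.257, 0.967, 0.0], [0.967, -0.257, -0.001], [-0.001, 0.0, -1.0]]
wrist_force: [-4.5, -3.1, 8.3]
gripper_width: 0.004
```

```bash
python3 - <<'E'
from pl import *
commit([.013,0,.0293,0,0,0]); rep()
p,_=load(); p0=w2f(p)
for q in np.arange(.82,1.01,.02): d=(tcpq(q)-p0)/.4; print(round(q,2),np.round([d[0],-d[2]],4))
E
```

```text
t 16.8 meas F mm [190.5  -0.4  89.2] cmd F mm [191.    0.   88.7] force F [-4.18  3.57  8.31] w 0.004 yawerr 0.01
0.82 [0.0012 0.0036]
0.84 [0.0023 0.0072]
0.86 [0.0034 0.0108]
0.88 [0.0043 0.0145]
0.9 [0.0053 0.0182]
0.92 [0.0061 0.0219]
0.94 [0.0069 0.0256]
0.96 [0.0075 0.0293]
0.98 [0.0081 0.033 ]
1.0 [0.0087 0.0368]
```

>>> jog_arm(moves=[0.0012, 0, 0.0036, 0, 0, 0, 1, 0.0018, 0, 0.0054, 0, 0, 0, 1, 0.0023, 0, 0.0072, 0, 0, 0, 1, 0.0029, 0, 0.009, 0, 0, 0, 1, 0.0034, 0, 0.0108, 0, 0, 0, 1, 0.0039, 0, 0.0127, 0, 0, 0, 1, 0.0043, 0, 0.0145, 0, 0, 0, 1, 0.0048, 0, 0.0163, 0, 0, 0, 1, 0.0053, 0, 0.0182, 0, 0, 0, 1, 0.0053, 0, 0.0182, 0, 0, 0, 1])

```text
clock: 17.63
eef_pos: [0.5547, 0.1785, 0.0806]
ee_rot: [[0.257, 0.966, 0.0], [0.966, -0.257, 0.0], [0.0, 0.0, -1.0]]
wrist_force: [0.2, 0.0, 1.6]
gripper_width: 0.005
```

```bash
python3 - <<'E'
from pl import *
commit([.0053,0,.0182,0,0,0]); rep()
p,_=load(); p0=w2f(p)
for q in np.arange(.92,1.01,.02): d=(tcpq(q)-p0)/.4; print(round(q,2),np.round([d[0],-d[2]],4))
E
```

```text
t 17.63 meas F mm [ 1.929e+02 -1.000e-01  8.060e+01] cmd F mm [193.1   0.   81.4] force F [ 0.06 -0.22  1.65] w 0.005 yawerr -0.0
0.92 [0.0008 0.0037]
0.94 [0.0016 0.0074]
0.96 [0.0022 0.0111]
0.98 [0.0028 0.0148]
1.0 [0.0034 0.0186]
```

>>> jog_arm(moves=[0.0004, 0, 0.0018, 0, 0, 0, 1, 0.0008, 0, 0.0037, 0, 0, 0, 1, 0.0012, 0, 0.0055, 0, 0, 0, 1, 0.0016, 0, 0.0074, 0, 0, 0, 1, 0.0019, 0, 0.0092, 0, 0, 0, 1, 0.0019, 0, 0.0092, 0, 0, 0, 1, 0.0019, 0, 0.0092, 0, 0, 0, 1, 0.0019, 0, 0.0092, 0, 0, 0, 1, 0.0019, 0, 0.0092, 0, 0, 0, 1, 0.0019, 0, 0.0092, 0, 0, 0, 1])

```text
clock: 18.47
eef_pos: [0.5549, 0.1792, 0.0774]
ee_rot: [[0.257, 0.967, 0.0], [0.967, -0.257, 0.0], [0.0, 0.0, -1.0]]
wrist_force: [1.4, 0.4, -0.3]
gripper_width: -0.002
```

```bash
python3 - <<'E'
from pl import *
commit([.0019,0,.0092,0,0,0]); rep()
E
```

```text
t 18.47 meas F mm [ 1.936e+02 -1.000e-01  7.740e+01] cmd F mm [193.9   0.   77.7] force F [ 0.71 -1.26 -0.28] w -0.002 yawerr 0.0
```

>>> jog_arm(moves=[0, 0, -0.01, 0, 0, 0, 1, 0, 0, -0.04, 0, 0, 0, 1, 0, 0, -0.1, 0, 0, 0, 1, 0, 0, -0.17, 0, 0, 0, 1, -0.04, 0, -0.24, 0, 0, 0, 1, -0.09, 0, -0.31, 0, 0, 0, 1, -0.15, 0, -0.37, 0, 0, 0, 1, -0.2, 0, -0.4, 0, 0, 0, 1, -0.23, 0, -0.4, 0, 0, 0, 1, -0.23, 0, -0.4, 0, 0, 0, 1])

```text
clock: 19.3
eef_pos: [0.5316, 0.0884, 0.2389]
ee_rot: [[0.259, 0.966, 0.003], [0.966, -0.259, -0.001], [0.0, 0.003, -1.0]]
wrist_force: [0.8, 0.4, 0.1]
gripper_width: 0.008
```

```bash
python3 - <<'E'
from pl import *
commit([-.23,0,-.4,0,0,0]); rep()
from h import *
im,d=optics.capture('wrist'); cv2.imwrite('pics/wrist10.png',im); rep()
ci=optics.camera_info('wrist'); C=cloud(ci,d); np.savez('/tmp/w10.npz',im=im,d=d,e=ci['eye'],o=ci['orientation'])
red=(im[...,2]>90)&(im[...,1]<60)&(im[...,0]<60)
F=np.array([w2f(v) for v in C[red]])*1e3; F=F[(F[:,2]>50)&(F[:,2]<120)&(abs(F[:,1])<12)]
print(len(F),np.round(F.min(0)),np.round(F.max(0)))
from scipy.optimize import least_squares
def res(p):
    t,y0=p; a=np.array([np.cos(t),0,np.sin(t)]); dd=F-[129,y0,64]; r=dd@a; e=np.linalg.norm(dd-np.outer(r,a),axis=1)-10
    return np.where(r>103,0,e)
s=least_squares(res,[.1,0],loss='soft_l1'); print('q',1-s.x[0],np.abs(s.fun).mean())
im,d=optics.capture('side'); cv2.imwrite('pics/side9.png',cv2.resize(im[150:330,240:440],None,fx=4,fy=3.3))
E
```

```text
t 19.3 meas F mm [ 99.9  -0.9 238.9] cmd F mm [101.9   0.  237.7] force F [ 0.6  -0.69  0.08] w 0.008 yawerr -0.13
t 19.35 meas F mm [ 1.009e+02 -1.000e-01  2.375e+02] cmd F mm [101.9   0.  237.7] force F [0.61 0.24 0.71] w 0.004 yawerr -0.11
2138 [176.  -9.  64.] [235.  11.  76.]
q 1.0049641956083863 0.48311179426219597
```

View pics/wrist10.png

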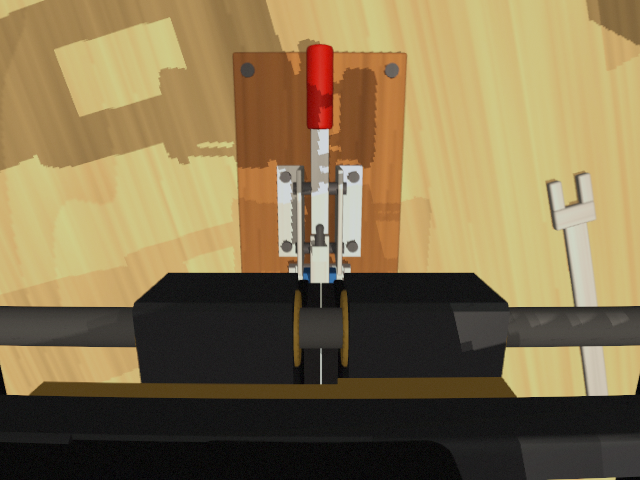

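View pics/side9.png

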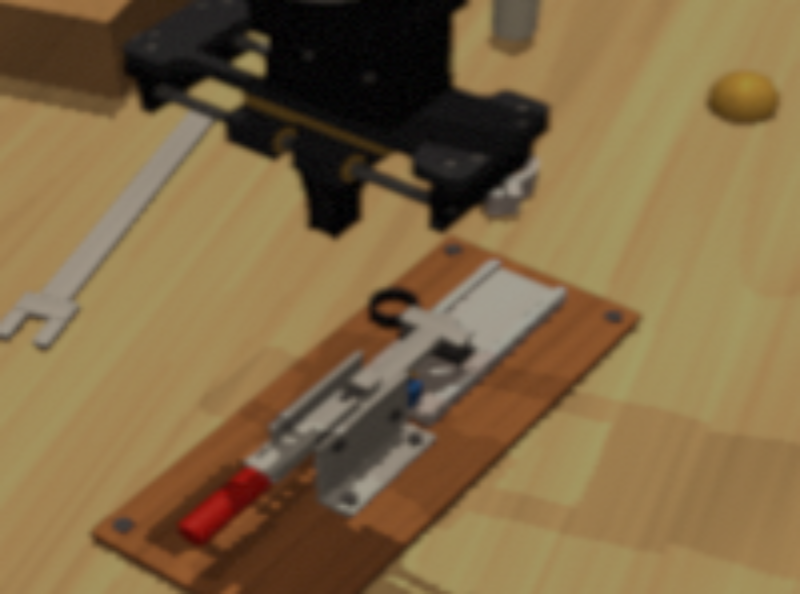

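>>> jog_arm(moves=[-0.03, 0, 0, 0, 0, 0, 1, -0.1, 0, 0, 0, 0, 0, 1, -0.18, 0, 0, 0, 0, 0, 1, -0.26, 0, 0, 0, 0, 0, 1, -0.34, 0, 0, 0, 0, 0, 1, -0.4, 0, 0, 0, 0, 0, 1, -0.43, 0, 0, 0, 0, 0, 1, -0.44, 0, 0, 0, 0, 0, 1, -0.44, 0, 0, 0, 0, 0, 1, -0.44, 0, 0, 0, 0, 0, 1])

```text
clock: 20.23
eef_pos: [0.4862, -0.079, 0.2369]
ee_rot: [[0.256, 0.967, -0.001], [0.967, -0.256, 0.001], [0.001, -0.001, -1.0]]
wrist_force: [0.1, 1.3, 0.0]
gripper_width: 0.009
```

```bash
python3 - <<'E'
from pl import *
commit([-.44,0,0,0,0,0]); rep()
from h import *
im,d=optics.capture('wrist'); cv2.imwrite('pics/wrist11.png',cv2.resize(im[0:275,210:430],None,fx=3,fy=2.18))
ci=optics.camera_info('wrist'); np.savez('/tmp/w11.npz',im=im,d=d,e=ci['eye'],o=ci['orientation'])
im,d=optics.capture('top'); cv2.imwrite('pics/top5.png',im)
im,d=optics.capture('side'); cv2.imwrite('pics/side10.png',im)
E
```

```text
t 20.23 meas F mm [-73.5   0.  236.9] cmd F mm [-74.1   0.  237.7] force F [1.28 0.26 0.02] w 0.009 yawerr 0.02
```

View pics/wrist11.png

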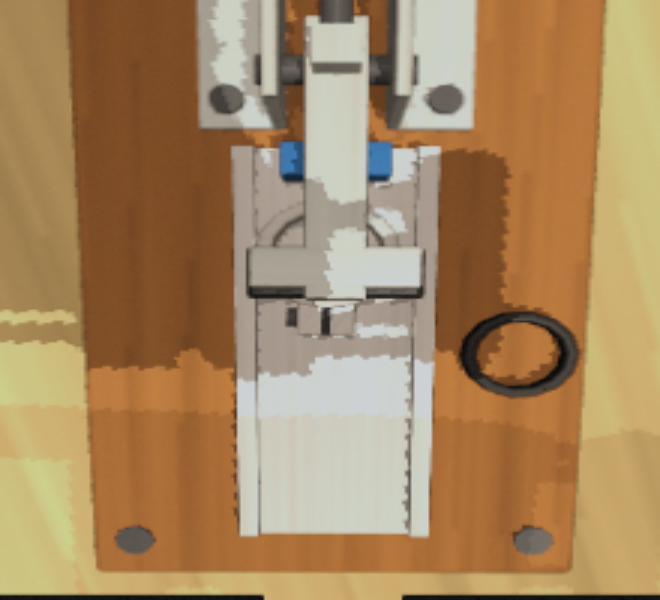

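View pics/side10.png

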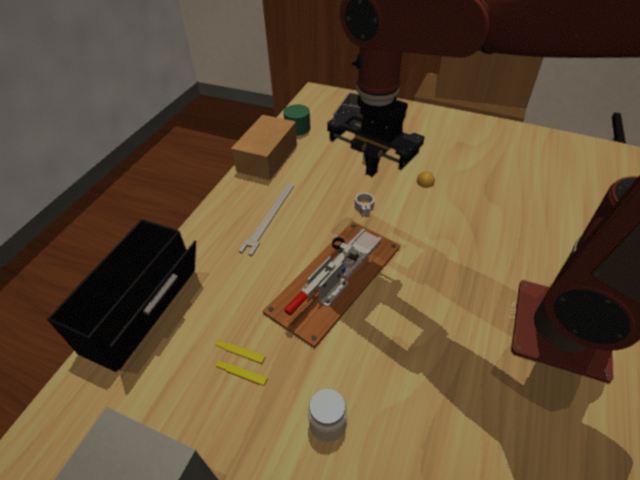

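```bash
python3 - <<'E'
from pl import *
from h import *
for f,uvs in (('/tmp/w11.npz',[[318,153.7],[304,153],[328,153],[318,97.5]]),('/tmp/w7.npz',[[318,212],[320,152]])):
    z=np.load(f); ci=optics.camera_info('wrist'); ci['eye']=z['e']; ci['orientation']=z['o']
    print(f,[np.round(w2f(v)*1e3,1).tolist() for v in onplane(ci,uvs,.0365)])
E
```

```text
/tmp/w11.npz [[-18.0, 3.1, 36.5], [-17.4, 14.8, 36.5], [-17.4, -5.3, 36.5], [27.0, 3.1, 36.5]]
/tmp/w7.npz [[-18.5, -1.8, 36.5], [32.2, -3.5, 36.5]]
```

```bash
python3 - <<'E'
from pl import *
rep()
from workcell import robot
print(robot.hand_in())
E
```

```text
t 20.38 meas F mm [-73.2  -0.  237.1] cmd F mm [-74.1   0.  237.7] force F [-0.63  0.4   0.82] w 0.004 yawerr 0.1
the job is handed in; nothing more can be done
None
```

I handed the job in at about 20.4 s of the 69 s allowed. The collar is home against the brass stop screw and the toggle clamp is over and holding it; the hand-in gave no verdict.

**Collar:** With shut fingers I pushed the lug of the collar in the channel about 76 mm, until the ring met the screw. I then held it there at about 6–8 N for around 2 s, and backed off.

**Handle:** I pushed the grip down along its arc. The force read 9.5 N near the peak and fell to about zero past the dead point, where the handle snapped over by itself.

**Last checks:**
- **Handle:** a fit to the wrist depth picture puts it at q ≈ 1.00 with the robot clear.
- **Clamping:** in the pictures the pad lies on the ring.
- **Collar position:** I measured the lug end at x ≈ −18 mm, against about −19.7 mm worked out from the fingertip contact. That 1.5–2 mm gap is within the camera error.
- **Stop contact, not seen at the end:** the arm hides where the ring meets the screw. That contact rests on the force felt while pressing, the picture after I backed off, and the lug position.
- **Other things:** I saw no change in the spare ring, wrench, tyre levers, jar or bell in the last pictures. The oiler is hidden behind the gripper in the last one I viewed, but the arm never came near it.

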